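# Refresh the wardrobe's cedar blocks on the sanding bench

### The arm

A 6-joint arm with a two-finger parallel gripper is mounted at the origin on the work surface. World frame = base frame: x ahead of the robot, y to its left, z up, the work surface at z = 0. Lengths are in m, angles in rad, forces in N, time in s.
With the tool pointing down it reaches from about 0.35 to 0.975 m from the base axis. Payload 4.9 kg.
Tool frame: the origin (TCP) lies at the very end of the fingers, on their centre line; the grasp point (between the pads) lies 19 mm behind it; z points along the fingers, x is the direction in which the jaws open and shut, and the axes are right-handed (so a half turn about z gives the same grasp; the last joint's range is limited). The gripper opens to 85 mm and grips with 20 to 120 N. Pads are 22 mm wide; open, the fingers measure 114 mm over their backs; the gripper's body (76 mm by 85 mm) begins 54 mm behind the grasp point. The pads swing forward as they close: fully open they stand 13 mm farther back than shut.
Start: joints at [1.203, 0.053, 1.613, -0, 1.476, -0.119], TCP at [0.154, 0.606, 0.231] pointing down, gripper open.
Joint ranges: [-3.01, 3.01], [-1.01, 2.22], [0.06, 2.58], [-1.02, 4.17], [0.09, 2.62], [-3.14, 3.14]. Speed limits (rad/s): [2.57, 2.57, 3.14, 3.14, 3.14, 3.14].

### API

Orientations are given as a rotation vector (axis times angle).
In Python, from station import ctrl, get_image, calibration, job gives the robot as it stands.
- The arm moves only by the tool jog_arm, never from a script. Its argument "deltas" is a list of rows, each a list of 3 entries, a list of its own where there are three numbers: the turn, a rotation vector about the tool's x, y, z in degrees, then the shift along the tool's x, y, z in m, then the finger opening in m, from 0 to 0.0854. In form: [[[ax, ay, az], [tx, ty, tz], gripper], ...]. A call has 1 to 12 rows; each row is the pose to reach, as a shift and turn from the pose commanded when the call began, along the tool's axes at that moment; what a row does not reach only later rows make up. A row lasts 1/12 s, in which the tool goes at most 41.7 mm and 7.16 degrees, less where a joint would pass 70% of its speed; a pose out of reach is approached as far as the arm can. A call with a gripper value outside its range is refused whole. The fingers move at their own pace and stop on an object; "squeeze" is the grip in N (left out, the last holds). Time passes only in rows, so rows that repeat a pose let the fingers close. It gives the time, the measured TCP pose, the force and the opening at its end, in the units of the state.
- ctrl.get_obs(): the state, without advancing time (a new reading comes with each control period).
- get_image(name): name is "scene" or "top" or "wrist"; returns the picture (400x640x3 uint8, red, green, blue); there is no depth.
- calibration(name): a dict with "mtx" (3x3 intrinsics, pixels), "origin" and "rotation" of the camera in the world; the wrist camera has in their place "tool_from_camera" (4x4, takes a point from camera to tool coordinates, whose origin is the TCP and whose axes are the tool frame's). Camera axes: x right, y up, looking along -z (the intrinsics and any distortion apply to the point x, -y, -z); pixel columns grow to the right and rows downward; lengths in m; the calibration is good to about 2 mm. A picture is of the moment at which its call begins: read the wrist's pose just before it. calibration takes no time and is no camera call.
- job.finish_job(): hands the job in, once; it reports no verdict.
The state is a dict: "t": time; "q": joint angles; "dq": joint speeds; "effort": joint torques, N m; "tool_pos": TCP position; "tool_rot": TCP orientation; "contact_force": force on the tool from outside, world axes, zero at the start; "wrist_torque": the same for the moment, N m; "opening": finger opening in m.
Only numpy, scipy, OpenCV 4.12 (cv2) and the standard library are available. Lean on these libraries where they do the work, as an engineer would, in place of code of your own. Each camera call takes 0.05 s, during which the arm holds its last target.

### The job

Refresh the cedar moth blocks (two or three of them) on the little sanding bench. First turn the knob until the deck sits level; then, longest block first and shortest last, lay each one on the right-hand in-feed end of the deck, and with the push stick feed it leftwards along the fence over the sandpaper, nose of the stick behind it and kept pressed flat against the fence, fingers off it while it is on the sandpaper, until it is wholly past. Leave all the blocks lying flat against the fence beyond the sandpaper, lay the push stick back flat and lengthwise in the middle of its felt mat, with the deck still level, and leave the other things alone.

Things in the scene. Friction and masses are not known exactly. Their poses are not given: they have to be found in the camera images.
- deck (a joint): tilt of the plywood deck about its hinge, which runs under its far long edge behind the fence: 0 = level, negative = the near (robot-side) edge hangs low, as it does at the start. It follows the levelling knob (deck = 0.03 x knob) and stays where it is left.
- dial (a point): centre of the white tilt dial, 54 mm across and 4 mm high, on the deck near its run-out end. Its black needle turns 10 times the deck's tilt and points away from the robot, at the short black index mark, when the deck is level.
- knob (a joint): angle of the levelling knob, rad: 0 = deck level; it starts between about -3.2 and -2 and grows when turned clockwise seen from above, which raises the near edge of the deck. Stiff to turn, about 0.1 N m, and stays where it is left.
- knob_grip (a point): point to grip on the levelling knob, a black upright wing 48 x 14 x 30 mm high on a plywood ear in the middle of the deck's near edge. On the turning axis, 12 mm below the wing's top, 18 mm above its underside; x along the wing's 48 mm, y across its 14 mm, z up. It rises about 4.6 mm per rad of knob turn.
- strip (a point): on the deck's top at the foot of the fence's face, beside the middle of the dark sandpaper; about 50 mm above the table when level, tilts with the deck. x points square into the fence (away from the robot), y is the feed direction along it (robot's right to left), z up. In this frame the sandpaper is y -0.04 to 0.04, x -0.06 to 0, flush.
- run_out (a point): middle of the run-out lane at the fence's foot, axes as strip and 0.1615 further along y. In the frame of strip: deck top y -0.16 to 0.295, x -0.11 to 0.02; aluminium fence x 0 to 0.02, 12 mm high, along the whole deck; in-feed y -0.16 to -0.04; run-out y 0.04 to 0.283; an end stop 12 mm high begins at y 0.283.
- block_long: the longest cedar block, 90 long x 40 wide x 30 mm high, lying flat, 117 g or so; origin at the centre of its underside, x along its length, z up (may be absent). Against the fence its origin is at x -0.020 of strip.
- block_mid: the middle-sized cedar block, 75 long x 40 wide x 30 mm high, lying flat, 97 g or so; origin at the centre of its underside, x along its length, z up (may be absent). Against the fence its origin is at x -0.020 of strip.
- block_short: the shortest cedar block, 60 long x 40 wide x 30 mm high, lying flat, 78 g or so; origin at the centre of its underside, x along its length, z up (may be absent). Against the fence its origin is at x -0.020 of strip.
- stick: dark wooden push stick of about 150 g, lying flat; origin at the underside below the handle, x forward to the nose, y left, z up. Bar: x -0.085 to 0.085, y -0.010 to 0.021, 24 mm high. Handle: upright fin x -0.030 to 0.040, y -0.007 to 0.007, from 24 to 70 mm above the underside; grip it across its 14 mm.
- stick_nose (a point): inner corner of the stick's L-shaped nose, at x 0.085, y 0.021, z 0.012 of stick. The bar's end face at x 0.085 pushes a block's rear end; a cheek 24 mm high at y 0.021 to 0.031 runs on to x 0.140 and presses the block's long side towards the fence. With a block in the nose and on the fence, the stick's origin is 19 mm off the fence's face.
- mat_c (a point): centre of the top of the grey felt mat, 280 x 110 x 2 mm thick, fixed on the table at the robot's left; x along its length. The stick starts on it.
- tin: bystander, leave alone: round flat shoe-polish tin, 72 mm across, 26 mm high; origin at the centre of its underside
- brush: bystander, leave alone: shoe brush, 150 x 45 x 40 mm; origin at the centre of its underside
- spray: bystander, leave alone: amber glass spray bottle, 48 mm across, 130 mm high; origin at the centre of its underside
- jar: bystander, leave alone: glass jar, 64 mm across, 70 mm high; origin at the centre of its underside
- dish: bystander, leave alone: white ceramic bowl, 110 mm across, 35 mm high; origin at the centre of its underside
- carton: bystander, leave alone: cardboard box 90 x 130 x 70 mm high; origin at the centre of its underside
- lintroller: bystander, leave alone: lint roller lying down, 190 mm long, paper roll 44 mm across, origin at table height under it
There are look-alikes about, which are no part of the job. Leave any green or white look-alike of the block_short alone.

How it is judged:
On the way, in this order (a step that is already met when the one before it is completed fails the run):
1. the deck has been turned level (within 0.02 rad) (value of joint deck between -0.02 and 0.02 rad), for 0.3 s.
2. block_long slides with its middle over the first half of the sandpaper, pushed by the stick, against the fence (gap under 5 mm, square within 0.1 rad), no finger on it (y of block_long in the frame of strip between -0.04 and -0.002 m and x of block_long in the frame of strip between -0.025 and -0.014 m and angle between the x axis of block_long and the y axis of strip, either way round below 0.1 rad and z of block_long in the frame of strip between -0.006 and 0.006 m and contact force between stick and block_long above 0.15 N and contact force between the fingers and block_long below 0.1 N), for 0.06 s.
3. block_long slides with its middle over the second half of the sandpaper, pushed by the stick, against the fence (gap under 5 mm, square within 0.1 rad), no finger on it (y of block_long in the frame of strip between 0.002 and 0.04 m and x of block_long in the frame of strip between -0.025 and -0.014 m and angle between the x axis of block_long and the y axis of strip, either way round below 0.1 rad and z of block_long in the frame of strip between -0.006 and 0.006 m and contact force between stick and block_long above 0.15 N and contact force between the fingers and block_long below 0.1 N), for 0.06 s.
4. block_mid slides with its middle over the first half of the sandpaper, pushed by the stick, against the fence (gap under 5 mm, square within 0.1 rad), no finger on it (y of block_mid in the frame of strip between -0.04 and -0.002 m and x of block_mid in the frame of strip between -0.025 and -0.014 m and angle between the x axis of block_mid and the y axis of strip, either way round below 0.1 rad and z of block_mid in the frame of strip between -0.006 and 0.006 m and contact force between stick and block_mid above 0.15 N and contact force between the fingers and block_mid below 0.1 N), for 0.06 s.
5. block_mid slides with its middle over the second half of the sandpaper, pushed by the stick, against the fence (gap under 5 mm, square within 0.1 rad), no finger on it (y of block_mid in the frame of strip between 0.002 and 0.04 m and x of block_mid in the frame of strip between -0.025 and -0.014 m and angle between the x axis of block_mid and the y axis of strip, either way round below 0.1 rad and z of block_mid in the frame of strip between -0.006 and 0.006 m and contact force between stick and block_mid above 0.15 N and contact force between the fingers and block_mid below 0.1 N), for 0.06 s.
6. block_short slides with its middle over the first half of the sandpaper, pushed by the stick, against the fence (gap under 5 mm, square within 0.1 rad), no finger on it (y of block_short in the frame of strip between -0.04 and -0.002 m and x of block_short in the frame of strip between -0.025 and -0.014 m and angle between the x axis of block_short and the y axis of strip, either way round below 0.1 rad and z of block_short in the frame of strip between -0.006 and 0.006 m and contact force between stick and block_short above 0.15 N and contact force between the fingers and block_short below 0.1 N), for 0.06 s.
7. block_short slides with its middle over the second half of the sandpaper, pushed by the stick, against the fence (gap under 5 mm, square within 0.1 rad), no finger on it (y of block_short in the frame of strip between 0.002 and 0.04 m and x of block_short in the frame of strip between -0.025 and -0.014 m and angle between the x axis of block_short and the y axis of strip, either way round below 0.1 rad and z of block_short in the frame of strip between -0.006 and 0.006 m and contact force between stick and block_short above 0.15 N and contact force between the fingers and block_short below 0.1 N), for 0.06 s.
At the end, for the whole second after the job is handed in: Deck level within 0.02 rad; each block at rest flat on the deck past the sandpaper (3 mm allowance), within 7 mm of the fence and 0.15 rad of parallel; stick at rest flat on the mat, origin within 90 mm lengthwise and 40 mm across of its centre, within 0.4 rad of lengthwise (all of step 1 and y of block_long in the frame of strip between 0.082 and 0.285 m and x of block_long in the frame of strip between -0.027 and -0.014 m and angle between the x axis of each of block_long, block_mid, block_short and the y axis of strip, either way round below 0.15 rad and z of block_long in the frame of strip between -0.006 and 0.006 m and linear speed of each of block_long, block_mid, block_short, stick below 0.02 m/s and y of block_mid in the frame of strip between 0.0745 and 0.285 m and x of block_mid in the frame of strip between -0.027 and -0.014 m and z of block_mid in the frame of strip between -0.006 and 0.006 m and y of block_short in the frame of strip between 0.067 and 0.285 m and x of block_short in the frame of strip between -0.027 and -0.014 m and z of block_short in the frame of strip between -0.006 and 0.006 m and x of stick in the frame of mat_c between -0.09 and 0.09 m and angle between the x axis of stick and the x axis of mat_c, either way round below 0.4 rad and y of stick in the frame of mat_c between -0.04 and 0.04 m and z of stick in the frame of mat_c below 0.008 m and angle between stick's own z axis and vertical below 0.1 rad); the robot touches nothing.
It fails at once if a bystander is moved more than 30 mm (distance of any of tin, brush, spray, jar, dish, carton, lintroller from where it was at the start of the episode above 0.03 m).
It fails at once if a finger touches a block whose middle is over the sandpaper, on the deck ((y of block_long in the frame of strip between -0.04 and 0.04 m and x of block_long in the frame of strip between -0.07 and 0 m and z of block_long in the frame of strip between -0.006 and 0.006 m and contact force between the fingers and block_long above 0.5 N) or (y of block_mid in the frame of strip between -0.04 and 0.04 m and x of block_mid in the frame of strip between -0.07 and 0 m and z of block_mid in the frame of strip between -0.006 and 0.006 m and contact force between the fingers and block_mid above 0.5 N) or (y of block_short in the frame of strip between -0.04 and 0.04 m and x of block_short in the frame of strip between -0.07 and 0 m and z of block_short in the frame of strip between -0.006 and 0.006 m and contact force between the fingers and block_short above 0.5 N)).
Of block_long, block_mid, block_short only 2 to 3 are there at a start; the rules pass over those that are not, and their reading is None.
At some moment in a run one of stick may be knocked a few centimetres aside while the robot is not near it.
Once in a run the grip may slacken for a moment while it holds something.
It also fails if it takes over 210 s, if anything falls off the work surface, if the arm or the gripper's body presses on something with over 40 N, if the wrist force passes 120 N, or if a joint passes its speed limit or range.

## Working session

There is one attempt and no reset: what is moved stays moved. The work goes in short steps, Python scripts to look and compute and a tool call to move; the robot and the scene stay as the last step left them, time stands still between calls to the robot, and variables do not carry over. Pictures are saved under pics/ and viewed, and the job is handed in when it is done.

Besides the shell and the picture viewer there is one more tool, called after "Emit:" as name([rows], argument=value, ...), one row to a line, values as JSON. jog_arm: Moves the arm, as the interface text tells. Its arguments: {"type":"object","properties":{"deltas":{"type":"array","items":{"type":"array"}},"squeeze":{"type":"number"}},"required":["deltas"]}

```bash
ls; mkdir -p pics; python3 - <<'E'
from station import ctrl,get_image,calibration,job
import cv2
print(ctrl.get_obs())
for n in("scene","top","wrist"):
    cv2.imwrite(f"pics/{n}0.png",get_image(n)[:,:,::-1]); print(n,calibration(n))
E
```

```text
pics
{'t': 0.0, 'q': array([ 1.20301846e+00,  5.33290974e-02,  1.61432806e+00, -5.92223508e-06,
        1.47599931e+00, -1.19031020e-01]), 'dq': array([ 0.00129892,  0.00057145, -0.00077053, -0.00105121, -0.00137911,
       -0.00035569]), 'effort': array([ 1.57435072e-03, -3.93669069e+01, -3.70184362e+01, -2.51794557e-05,
        6.88832137e-03, -6.84465988e-06]), 'tool_pos': array([0.15365763, 0.60515937, 0.23005989]), 'tool_rot': array([ 2.47901281,  1.92804888, -0.00277149]), 'contact_force': array([0.57760482, 0.42180727, 0.2976011 ]), 'wrist_torque': array([ 0.00507724, -0.02817963, -0.00374793]), 'opening': 0.08526222679084572}
scene {'mtx': array([[401.79287283,   0.        , 316.88013624],
       [  0.        , 401.79287283, 198.44467501],
       [  0.        ,   0.        ,   1.        ]]), 'origin': array([ 1.15409579, -0.22044584,  1.14514323]), 'rotation': array([0.50340376, 0.30869447, 1.08035031])}
top {'mtx': array([[449.14132346,   0.        , 326.08799927],
       [  0.        , 449.14132346, 191.35849787],
       [  0.        ,   0.        ,   1.        ]]), 'origin': array([0.40865009, 0.0818243 , 1.38112849]), 'rotation': array([ 0.07350136, -0.09367001, -1.58897622])}
wrist {'mtx': array([[310.79538964,   0.        , 320.50508393],
       [  0.        , 310.79538964, 199.20944057],
       [  0.        ,   0.        ,   1.        ]]), 'tool_from_camera': array([[ 9.99999975e-01,  2.78211111e-05,  2.23511906e-04,
        -1.81216323e-05],
       [ 9.70811842e-05, -9.48672264e-01, -3.16260850e-01,
        -8.10178035e-02],
       [ 2.03240817e-04,  3.16260864e-01, -9.48672243e-01,
        -1.42252244e-01],
       [ 0.00000000e+00,  0.00000000e+00,  0.00000000e+00,
         1.00000000e+00]])}
```

View pics/top0.png

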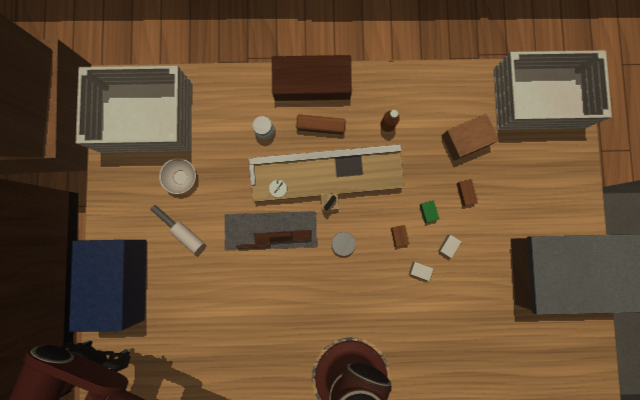

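View pics/scene0.png

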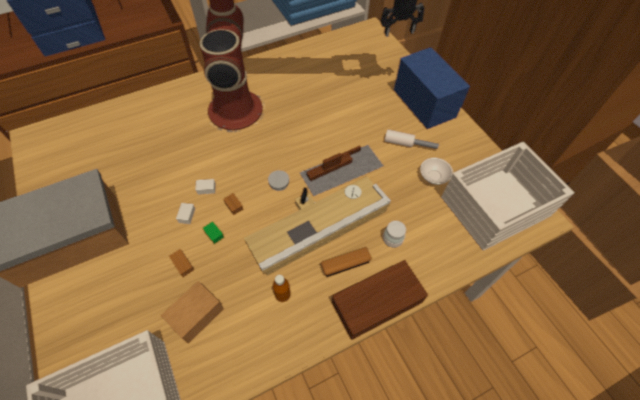

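View pics/wrist0.png

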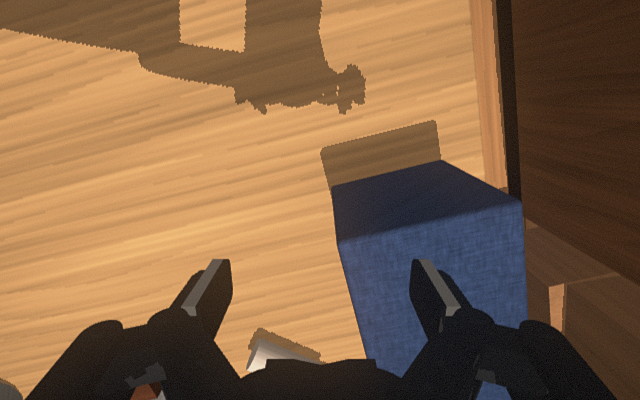

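The top view shows the bench at about (325,175), with the knob at (330,202), dial at (278,188) and sandpaper at (349,166). The stick is on the mat at (270,232). There are two brown blocks, at (467,193) and (400,236). The other block shapes are green and white look-alikes.

```bash
cat > h.py <<'E'
from station import ctrl,get_image,calibration,job
import numpy as np,cv2
from scipy.spatial.transform import Rotation as R
def cam(name,obs=None):
    c=calibration(name); K=c['mtx']
    if 'origin' in c: return K,R.from_rotvec(c['rotation']).as_matrix(),np.array(c['origin'])
    o=obs or ctrl.get_obs(); T=c['tool_from_camera']; Rt=R.from_rotvec(o['tool_rot']).as_matrix()
    return K,Rt@T[:3,:3],Rt@T[:3,3]+o['tool_pos']
def ray(px,C,z):
    K,Rm,o=C; px=np.atleast_2d(np.array(px,float))
    d=np.c_[(px[:,0]-K[0,2])/K[0,0],-(px[:,1]-K[1,2])/K[1,1],-np.ones(len(px))]@Rm.T
    return o+d*((z-o[2])/d[:,2])[:,None]
def proj(P,C):
    K,Rm,o=C; p=(np.atleast_2d(P)-o)@Rm
    return np.c_[K[0,0]*p[:,0]/-p[:,2]+K[0,2],K[1,1]*-p[:,1]/-p[:,2]+K[1,2]]
def shot(name):
    o=ctrl.get_obs(); im=get_image(name)[:,:,::-1].copy(); return im,cam(name,o),o
def save(im,fn,box=None,s=1):
    if box: x0,y0,x1,y1=box; im=im[y0:y1,x0:x1]
    cv2.imwrite(fn,cv2.resize(im,None,fx=s,fy=s,interpolation=cv2.INTER_CUBIC))
def toworld(o):  # tool axes
    return R.from_rotvec(o['tool_rot']).as_matrix()
def plan(tgt,yaw,o=None):
    """tgt TCP world, tool down with jaw axis (tool x) at heading yaw: gives turn & shift in the present tool frame"""
    o=o or ctrl.get_obs(); Rt=toworld(o)
    best=None
    for k in (0,1):
        y=yaw+k*np.pi; x=np.array([np.cos(y),np.sin(y),0]); z=np.array([0,0,-1.]); Rd=np.c_[x,np.cross(z,x),z]
        rv=np.degrees(R.from_matrix(Rt.T@Rd).as_rotvec())
        sh=Rt.T@(np.array(tgt)-o['tool_pos'])
        print('turn',rv.round(2),'shift',sh.round(4),'|turn|/7.16=%.1f |s|/.0417=%.1f'%(np.linalg.norm(rv)/7.16,np.linalg.norm(sh)/.0417))
E
python3 - <<'E'
import cv2
im=cv2.imread('pics/top0.png'); 
cv2.imwrite('pics/t1.png',cv2.resize(im[130:280,210:370],None,fx=5,fy=4,interpolation=2)[:600])
cv2.imwrite('pics/t2.png',cv2.resize(im[160:290,380:500],None,fx=4.5,fy=4.5,interpolation=2))
E
```

```text
(no output)
```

View pics/t1.png

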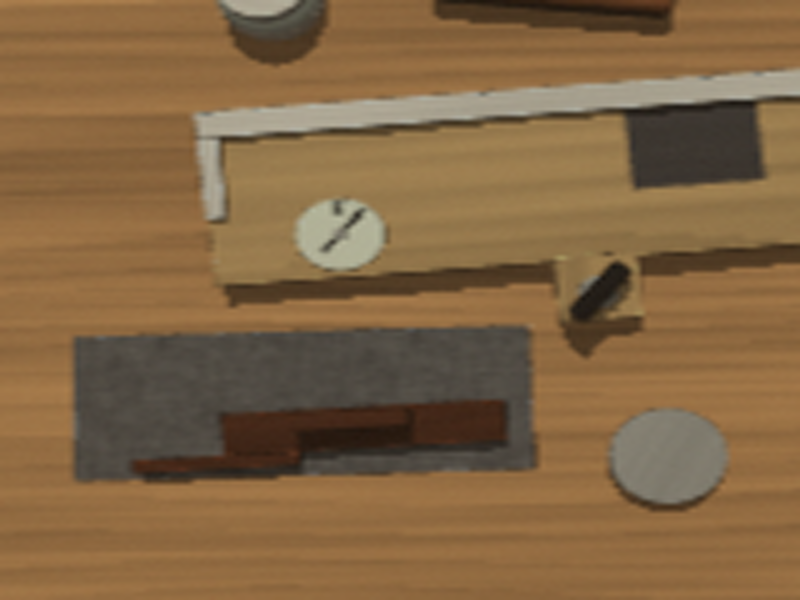

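View pics/t2.png

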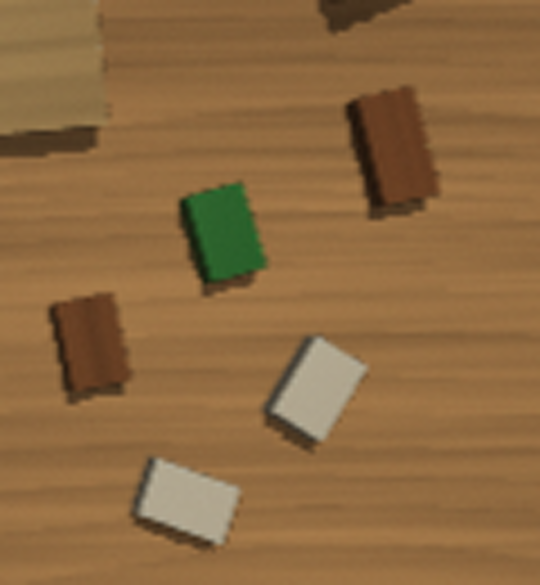

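```bash
cat >> h.py <<'E'
def brown(im):
    hsv=cv2.cvtColor(im,cv2.COLOR_BGR2HSV); h,s,v=cv2.split(hsv)
    return hsv
E
python3 - <<'E'
from h import *
im=cv2.imread('pics/top0.png'); hsv=cv2.cvtColor(im,cv2.COLOR_BGR2HSV)
for n,p in dict(blk=(467,193),blk2=(400,236),side=(461,196),wood=(440,240),stick=(300,238),mat=(240,220),deck=(300,175),knob=(330,203)).items(): print(n,hsv[p[1],p[0]],im[p[1],p[0]])
C=cam('top')
for n,(x,y) in dict(a=(467,193),b=(400,236)).items():
    m=((hsv[:,:,0]<9)&(hsv[:,:,1]>120)&(hsv[:,:,2]>60)).astype(np.uint8)
    sub=np.zeros_like(m); sub[y-25:y+25,x-25:x+25]=m[y-25:y+25,x-25:x+25]
    c=max(cv2.findContours(sub,0,1)[0],key=cv2.contourArea)
    P=ray(c.reshape(-1,2),C,.03)[:,:2]; r=cv2.minAreaRect((P*1000).astype(np.float32)); print(n,r)
    # pca
    ys,xs=np.nonzero(sub); Q=ray(np.c_[xs,ys],C,.03)[:,:2]; w,v=np.linalg.eigh(np.cov(Q.T)); print(Q.mean(0),np.sqrt(12*w),np.degrees(np.arctan2(v[1,1],v[0,1])))
E
```

```text
blk [ 12 168 105] [ 36  63 105]
blk2 [ 12 168  94] [32 57 94]
side [ 14 174  38] [12 24 38]
wood [ 16 141 154] [ 69 114 154]
stick [ 12 163  64] [23 39 64]
mat [18 39 79] [67 74 79]
deck [ 18 124 156] [ 80 126 156]
knob [15 87 35] [23 29 35]Traceback (most recent call last):
  File "<stdin>", line 8, in <module>
ValueError: max() iterable argument is empty
```

```bash
python3 - <<'E'
from h import *
im=cv2.imread('pics/top0.png'); hsv=cv2.cvtColor(im,cv2.COLOR_BGR2HSV)
C=cam('top')
for n,(x,y) in dict(a=(467,193),b=(400,236)).items():
    m=((hsv[:,:,0]<15)&(hsv[:,:,1]>150)&(hsv[:,:,2]>70)&(hsv[:,:,2]<125)).astype(np.uint8)
    sub=np.zeros_like(m); sub[y-25:y+25,x-25:x+25]=m[y-25:y+25,x-25:x+25]
    sub=cv2.morphologyEx(sub,cv2.MORPH_OPEN,np.ones((3,3),np.uint8))
    ys,xs=np.nonzero(sub); Q=ray(np.c_[xs,ys],C,.03)[:,:2]; w,v=np.linalg.eigh(np.cov(Q.T)); print(n,len(xs),Q.mean(0),np.sqrt(12*w),np.degrees(np.arctan2(v[1,1],v[0,1])))
f=lambda u,v:(210+u/5,130+v/4)
print('knob',ray([f(600,292)],C,.07), 'knob ends',ray([f(580,315),f(622,270)],C,.08))
print('dial',ray([f(342,234)],C,.05),'tip,tail,idx',ray([f(364,210),f(323,250),f(338,207)],C,.05))
print('fence foot L,R',ray([f(222,137),f(625,110)],C,.05))
print('sand cor',ray([f(627,110),f(756,101),f(764,178),f(636,187)],C,.05))
print('mat',ray([f(75,340),f(528,328),f(536,467),f(76,480)],C,.002))
print('tin',ray([f(668,455)],C,.026))
print('handle',ray([f(300,420),f(410,412)],C,.07))
print('bar',ray([f(222,415),f(505,402),f(506,440)],C,.024))
print(proj([[.55,-.2,0]],C))
E
```

```text
a 309 [ 0.54231373 -0.36815622] [0.03845636 0.07398748] -168.4727686414548
b 270 [ 0.41486291 -0.1561198 ] [0.04035509 0.06033204] -169.4192111557049
knob [[0.51368274 0.05283287 0.07      ]] knob ends [[0.49637956 0.06501781 0.08      ]
 [0.52867927 0.03990723 0.08      ]]
dial [[0.56159638 0.20517936 0.05      ]] tip,tail,idx [[0.57936116 0.19190339 0.05      ]
 [0.54983311 0.21658271 0.05      ]
 [0.58191043 0.2073764  0.05      ]]
fence foot L,R [[0.63604534 0.27627322 0.05      ]
 [0.6521124  0.03443028 0.05      ]]
sand cor [[ 0.65209039  0.03322785  0.05      ]
 [ 0.65753156 -0.04457983  0.05      ]
 [ 0.59897061 -0.04769469  0.05      ]
 [ 0.59361417  0.02916448  0.05      ]]
mat [[0.48855393 0.37371504 0.002     ]
 [0.49226885 0.0961627  0.002     ]
 [0.38621048 0.09319452 0.002     ]
 [0.38218261 0.37275301 0.002     ]]
tin [[0.39389421 0.01370071 0.026     ]]
handle [[0.42398113 0.22891689 0.07      ]
 [0.4284653  0.16507517 0.07      ]]
bar [[0.42920756 0.2808237  0.024     ]
 [0.43549351 0.11077549 0.024     ]
 [0.4070583  0.11065551 0.024     ]]
[[410.82961221 191.54500279]]
```

```bash
python3 - <<'E'
from h import *
plan([.515,.052,.2],np.radians(52))
E
```

```text
turn [1.000e-02 9.000e-02 2.374e+01] shift [-0.4472  0.4864  0.031 ] |turn|/7.16=3.3 |s|/.0417=15.9
turn [-1.3000e-01  1.0000e-02 -1.5626e+02] shift [-0.4472  0.4864  0.031 ] |turn|/7.16=21.8 |s|/.0417=15.9
```

Emit:
jog_arm([
  [[0,0,24],[-0.447,0.486,0.031],0.085],
  [[0,0,24],[-0.447,0.486,0.031],0.085],
  [[0,0,24],[-0.447,0.486,0.031],0.085],
  [[0,0,24],[-0.447,0.486,0.031],0.085],
  [[0,0,24],[-0.447,0.486,0.031],0.085],
  [[0,0,24],[-0.447,0.486,0.031],0.085],
  [[0,0,24],[-0.447,0.486,0.031],0.085],
  [[0,0,24],[-0.447,0.486,0.031],0.085],
  [[0,0,24],[-0.447,0.486,0.031],0.085],
  [[0,0,24],[-0.447,0.486,0.031],0.085],
  [[0,0,24],[-0.447,0.486,0.031],0.085],
  [[0,0,24],[-0.447,0.486,0.031],0.085],
])

```text
t: 1.15
tool_pos: [0.4274, 0.1856, 0.2077]
tool_rot: [2.827, 1.371, 0.001]
contact_force: [1.2, 0.8, -0.2]
opening: 0.0852
```

```bash
python3 - <<'E'
from h import *
plan([.515,.052,.2],np.radians(52))
E
```

```text
turn [ 0.01 -0.02 -0.26] shift [-0.0507  0.1515  0.0077] |turn|/7.16=0.0 |s|/.0417=3.8
turn [-3.0000e-02 -2.0000e-02  1.7974e+02] shift [-0.0507  0.1515  0.0077] |turn|/7.16=25.1 |s|/.0417=3.8
```

Emit:
jog_arm([
  [[0,0,0],[-0.049,0.149,0.008],0.085],
  [[0,0,0],[-0.049,0.149,0.008],0.085],
  [[0,0,0],[-0.049,0.149,0.008],0.085],
  [[0,0,0],[-0.049,0.149,0.008],0.085],
  [[0,0,0],[-0.049,0.149,0.008],0.085],
  [[0,0,0],[-0.049,0.149,0.008],0.085],
])

```text
t: 1.65
tool_pos: [0.5138, 0.0554, 0.1993]
tool_rot: [-2.828, -1.366, 0.002]
contact_force: [-0.7, 0.2, -0.6]
opening: 0.0851
```

```bash
python3 - <<'E'
from h import *
im,C,o=shot('wrist'); print(o['tool_pos'],o['q']); save(im,'pics/w1.png'); 
import pickle; pickle.dump((C,o),open('w1.pkl','wb'))
E
```

```text
[0.51381714 0.05541187 0.19925453] [-3.67781229e-02 -1.86909620e-01  1.89491028e+00  2.43282176e-04
  1.43506532e+00 -9.36816593e-01]
```

View pics/w1.png

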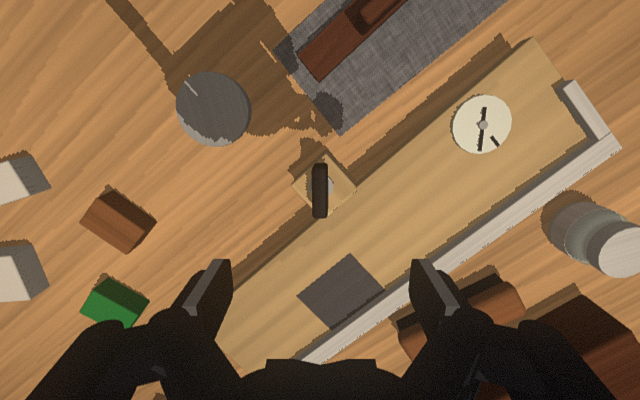

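```bash
cat >> h.py <<'E'
def tri(obs):
    A=np.zeros((3,3));b=np.zeros(3)
    for px,C in obs:
        p=ray([px],C,0)[0]; d=p-C[2]; d/=np.linalg.norm(d); M=np.eye(3)-np.outer(d,d); A+=M;b+=M@C[2]
    return np.linalg.solve(A,b)
E
python3 - <<'E'
from h import *
import pickle; C,o=pickle.load(open('w1.pkl','rb')); T=cam('top')
f=lambda u,v:(210+u/5,130+v/4)
im=cv2.imread('pics/w1.png'); save(im,'pics/w1z.png',(280,140,520,240),3.3)
print(proj([o['tool_pos'],[.514,.053,.07],[.514,.053,.055]],C))
print('dial',tri([(f(342,234),T),((483,124),C)]))
print('fence L outer corner',tri([(f(197,115),T),((620,148),C)]))
print('sand near corners',tri([(f(636,187),T),((347,254),C)]),tri([(f(764,178),T),((298,297),C)]))
E
```

```text
[[320.37155331 260.89873169]
 [318.60862466 191.22165679]
 [318.71288277 186.67424582]]
dial [0.56077404 0.20521234 0.05388542]
fence L outer corner [0.65110475 0.28859248 0.06305999]
sand near corners [0.5941174  0.02849037 0.04426599] [ 0.60039577 -0.04709752  0.0471091 ]
```

View pics/w1z.png

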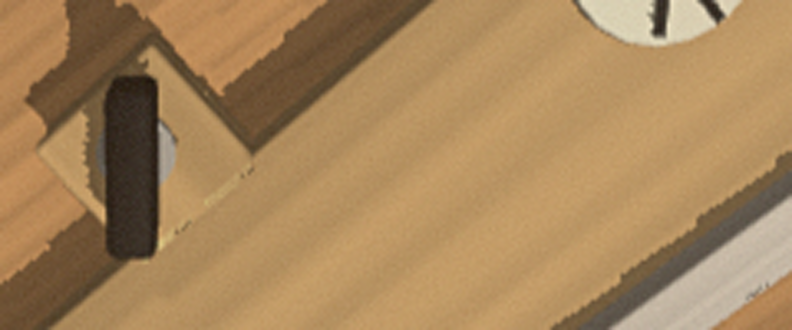

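```bash
python3 - <<'E'
from h import *
import pickle; C,o=pickle.load(open('w1.pkl','rb')); T=cam('top')
im=cv2.imread('pics/top0.png'); save(im,'pics/k.png',(315,188,347,212),20)
for zt in (.065,.07,.075,.08):
    # predicted top far end/near end given length
    print(zt,ray([(320.0,218.3)],C,zt),ray([(320,163.5)],C,zt-.03))
E
```

```text
0.065 [[0.53717525 0.03619361 0.065     ]] [[0.50035365 0.06535709 0.035     ]]
0.07 [[0.53561057 0.03745223 0.07      ]] [[0.49954252 0.06601699 0.04      ]]
0.075 [[0.53404589 0.03871084 0.075     ]] [[0.49873138 0.06667689 0.045     ]]
0.08 [[0.53248121 0.03996946 0.08      ]] [[0.49792025 0.06733679 0.05      ]]
```

View pics/k.png

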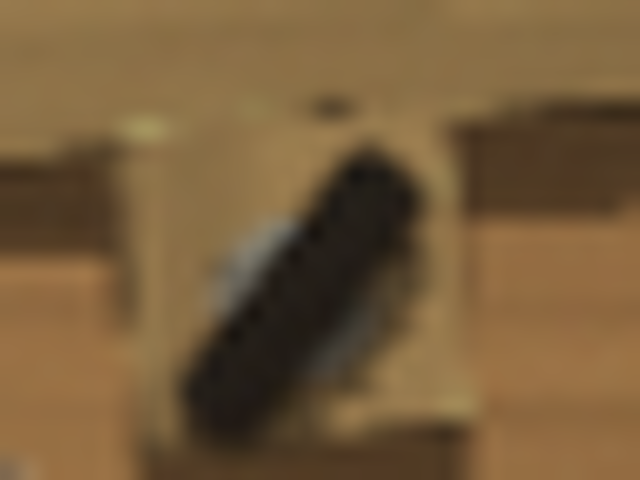

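```bash
python3 - <<'E'
from h import *
T=cam('top'); print(ray([(330.1,202.75),(330.1-5,202.75+5.2)],T,.067))
print(ray([(315+385/20,188+165/20),(315+215/20,188+415/20)],T,.067))
plan([.516,.052,.044],np.radians(52))
E
```

```text
[[0.51465306 0.0524573  0.067     ]
 [0.49965592 0.0674395  0.067     ]]
[[0.53357647 0.03984671 0.067     ]
 [0.49727051 0.06558244 0.067     ]]
turn [-0.07  0.03 -0.33] shift [-0.0018  0.005   0.1553] |turn|/7.16=0.0 |s|/.0417=3.7
turn [4.0000e-02 1.2000e-01 1.7967e+02] shift [-0.0018  0.005   0.1553] |turn|/7.16=25.1 |s|/.0417=3.7
```

Emit:
jog_arm([
  [[0,0,0],[-0.001,0.003,0.08],0.05],
  [[0,0,0],[-0.001,0.003,0.08],0.05],
  [[0,0,0],[-0.001,0.003,0.08],0.05],
  [[0,0,0],[-0.001,0.003,0.12],0.05],
  [[0,0,0],[-0.001,0.003,0.135],0.05],
  [[0,0,0],[-0.001,0.003,0.145],0.05],
  [[0,0,0],[-0.001,0.003,0.154],0.05],
  [[0,0,0],[-0.001,0.003,0.154],0.05],
  [[0,0,0],[-0.001,0.003,0.154],0.05],
])

```text
t: 2.45
tool_pos: [0.5161, 0.0545, 0.0471]
tool_rot: [2.826, 1.371, 0.002]
contact_force: [0.3, 0.6, 0.6]
opening: 0.0499
```

```bash
python3 - <<'E'
from h import *
im,C,o=shot('wrist'); print(o['tool_pos'],o['q']); save(im,'pics/w2.png',(160,150,480,400),2); 
E
```

```text
[0.51607496 0.05450129 0.04712182] [-3.82754859e-02 -8.41346430e-03  2.00247219e+00  3.75717942e-05
  1.14600340e+00 -9.42023238e-01]
```

View pics/w2.png

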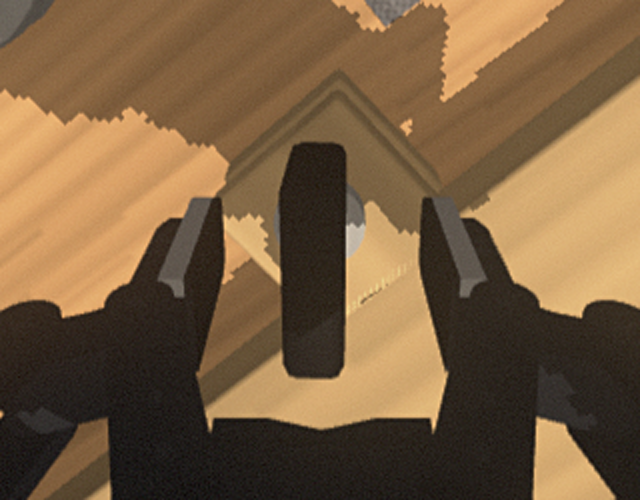

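Emit:
jog_arm([
  [[0,0,0],[-0.001,0.001,0.004],0.05],
  [[0,0,0],[-0.001,0.001,0.004],0.05],
  [[0,0,0],[-0.001,0.001,0.004],0.0],
  [[0,0,0],[-0.001,0.001,0.004],0.0],
  [[0,0,0],[-0.001,0.001,0.004],0.0],
  [[0,0,0],[-0.001,0.001,0.004],0.0],
  [[0,0,0],[-0.001,0.001,0.004],0.0],
  [[0,0,0],[-0.001,0.001,0.004],0.0],
], squeeze=60)

```text
t: 3.17
tool_pos: [0.516, 0.053, 0.0423]
tool_rot: [-2.827, -1.37, -0.003]
contact_force: [-0.6, 1.2, 1.1]
opening: 0.0129
```

Emit:
jog_arm([
  [[0,0,6],[0,0,-0.0005],0.0],
  [[0,0,12],[0,0,-0.001],0.0],
  [[0,0,18],[0,0,-0.0015],0.0],
  [[0,0,24],[0,0,-0.002],0.0],
  [[0,0,30],[0,0,-0.0025],0.0],
  [[0,0,36],[0,0,-0.003],0.0],
  [[0,0,42],[0,0,-0.0035],0.0],
  [[0,0,48],[0,0,-0.004],0.0],
  [[0,0,54],[0,0,-0.0045],0.0],
  [[0,0,60],[0,0,-0.005],0.0],
  [[0,0,66],[0,0,-0.0055],0.0],
  [[0,0,70],[0,0,-0.0057],0.0],
])

```text
t: 4.17
tool_pos: [0.5167, 0.0527, 0.0481]
tool_rot: [-3.1, 0.505, -0.005]
contact_force: [0.1, 0.9, 1.5]
opening: 0.0132
```

```bash
python3 - <<'E'
from h import *
im,C,o=shot('top'); save(im,'pics/t3.png',(230,130,370,230),5)
print(o['contact_force'],o['wrist_torque'],o['q'],o['tool_rot'])
E
```

```text
[0.07632525 0.92480749 1.53432088] [ 0.42974395 -0.88524562  0.14754635] [-4.16789183e-02 -1.01136978e-02  2.00226528e+00 -6.96272991e-05
  1.14614392e+00  2.81421656e-01] [-3.10036242  0.5052222  -0.00515337]
```

View pics/t3.png

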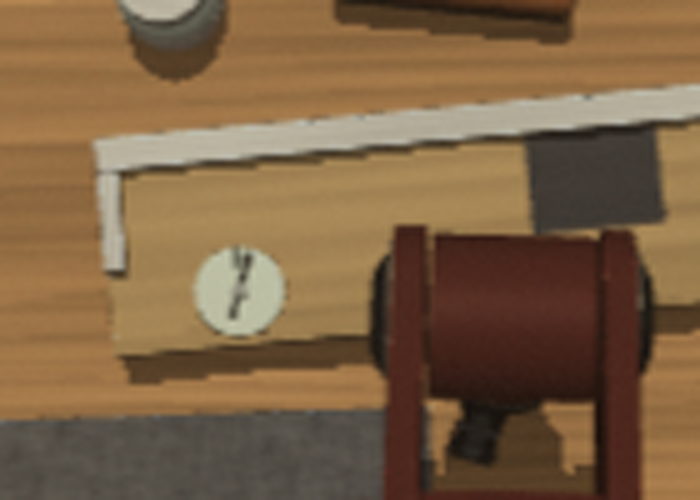

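Emit:
jog_arm([
  [[0,0,6],[0,0,-0.0005],0.0],
  [[0,0,12],[0,0,-0.001],0.0],
  [[0,0,18],[0,0,-0.0015],0.0],
  [[0,0,24],[0,0,-0.002],0.0],
  [[0,0,30],[0,0,-0.0025],0.0],
  [[0,0,36],[0,0,-0.003],0.0],
  [[0,0,42],[0,0,-0.0035],0.0],
  [[0,0,48],[0,0,-0.004],0.0],
  [[0,0,54],[0,0,-0.0045],0.0],
  [[0,0,60],[0,0,-0.005],0.0],
  [[0,0,60],[0,0,-0.005],0.0],
])

```text
t: 5.13
tool_pos: [0.5171, 0.0534, 0.053]
tool_rot: [-2.432, 1.983, -0.004]
contact_force: [6.0, 3.2, -2.1]
opening: 0.0132
```

```bash
python3 - <<'E'
from h import *
im,C,o=shot('top'); save(im,'pics/t4.png',(255,170,305,206),16)
im,C,o=shot('wrist'); save(im,'pics/w4.png')
print(o['contact_force'],o['wrist_torque'],o['q'],o['tool_rot'])
E
```

```text
[ 5.99779868  3.39443572 -2.52341124] [ 0.7551535  -1.07117534 -0.07093441] [-4.12031618e-02 -1.71201330e-02  1.99979530e+00  1.94921525e-03
  1.15466072e+00  1.32342644e+00] [-2.43437402  1.97950682 -0.00367761]
```

View pics/t4.png

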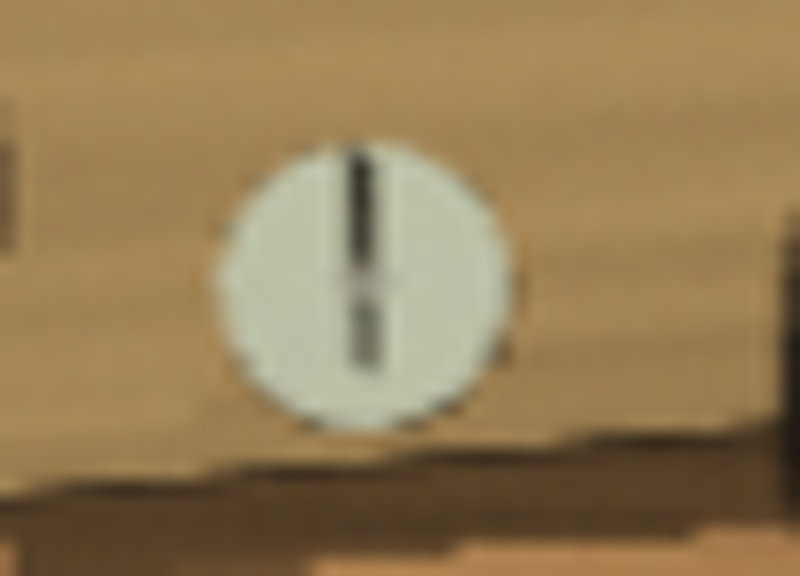

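View pics/w4.png

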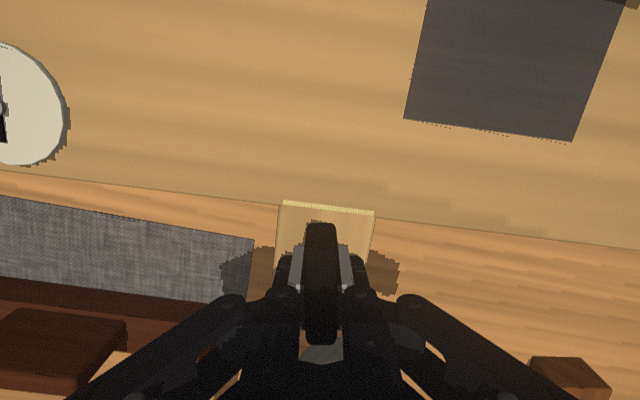

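Emit:
jog_arm([
  [[0,0,6],[0,0,-0.0005],0.0],
  [[0,0,6],[0,0,-0.0005],0.0],
  [[0,0,6],[0,0,-0.0005],0.0],
  [[0,0,6],[0,0,-0.0005],0.045],
  [[0,0,6],[0,0,-0.0005],0.045],
  [[0,0,6],[0,0,-0.0005],0.045],
  [[0,0,6],[0,0,-0.03],0.045],
  [[0,0,6],[0,0,-0.07],0.045],
  [[0,0,6],[0,0,-0.11],0.085],
  [[0,0,6],[0,0,-0.15],0.085],
  [[0,0,6],[0,0,-0.15],0.085],
])

```text
t: 6.15
tool_pos: [0.52, 0.0523, 0.2127]
tool_rot: [-2.323, 2.1, -0.019]
contact_force: [1.1, -0.4, 1.5]
opening: 0.0789
```

```bash
python3 - <<'E'
from h import *
im,C,o=shot('top'); save(im,'pics/t5.png',(230,130,430,230),4)
im,C,o=shot('wrist'); save(im,'pics/w5.png')
import pickle; pickle.dump((C,o),open('w5.pkl','wb'))
print(o['contact_force'],o['wrist_torque'],o['q'],o['tool_rot'])
E
```

```text
[-0.89412869  0.06121216 -0.25145566] [ 0.03623821 -0.02944301  0.04282623] [-4.18398196e-02 -1.91309564e-01  1.88269305e+00 -5.94064670e-04
  1.43963307e+00  1.42836444e+00] [-2.32569518  2.10261518 -0.01334285]
```

View pics/t5.png

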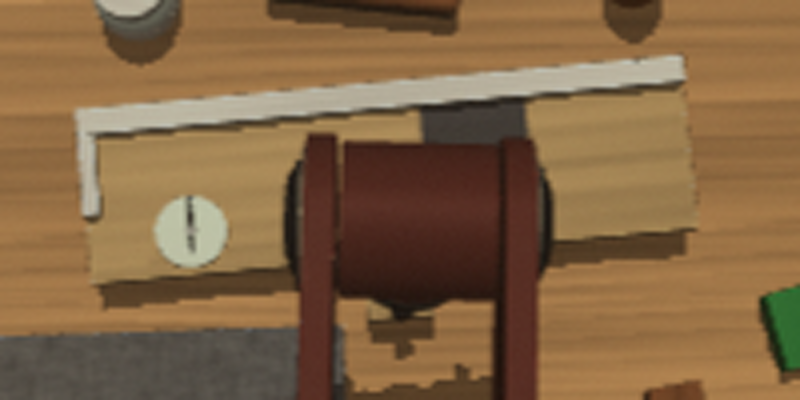

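View pics/w5.png

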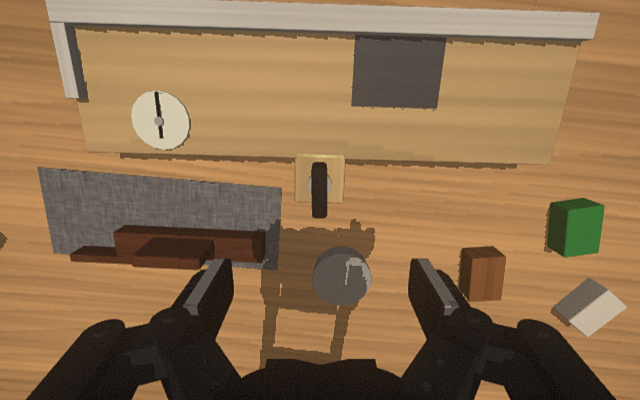

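```bash
python3 - <<'E'
import cv2
im=cv2.imread('pics/w5.png')
cv2.imwrite('pics/w5a.png',cv2.resize(im[0:170,330:600],None,fx=2.9,fy=2.9,interpolation=2))
cv2.imwrite('pics/w5b.png',cv2.resize(im[0:170,30:300],None,fx=2.9,fy=2.9,interpolation=2))
cv2.imwrite('pics/w5c.png',cv2.resize(im[160:280,30:290],None,fx=3,fy=3,interpolation=2))
E
```

```text
(no output)
```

View pics/w5a.png

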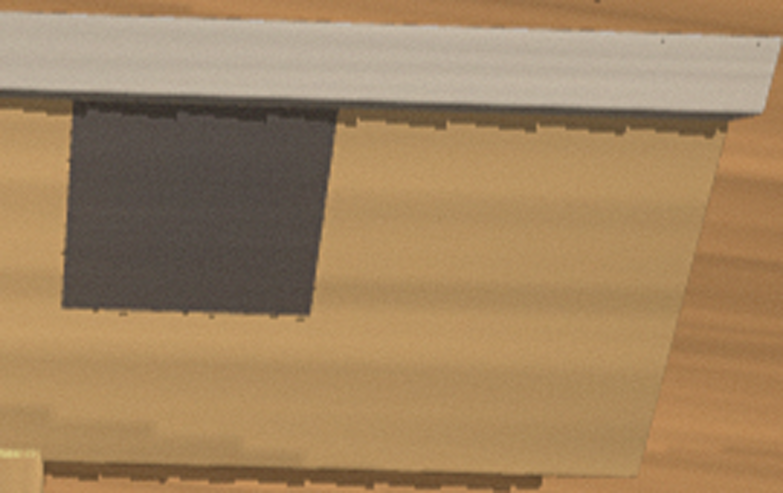

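View pics/w5b.png

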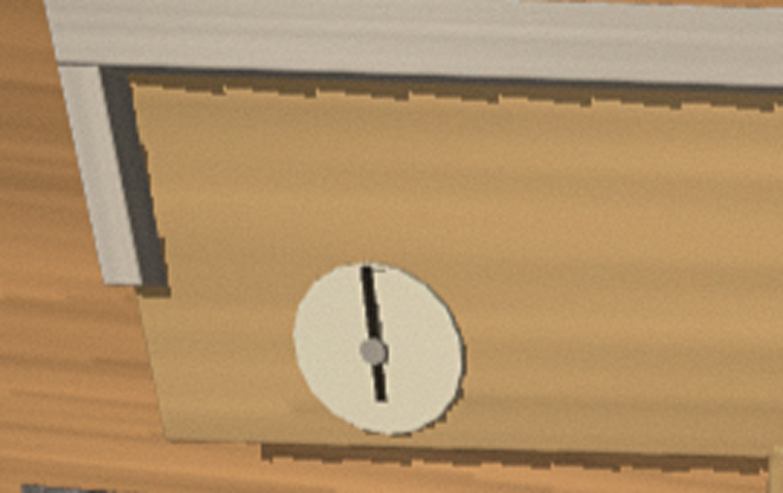

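View pics/w5c.png

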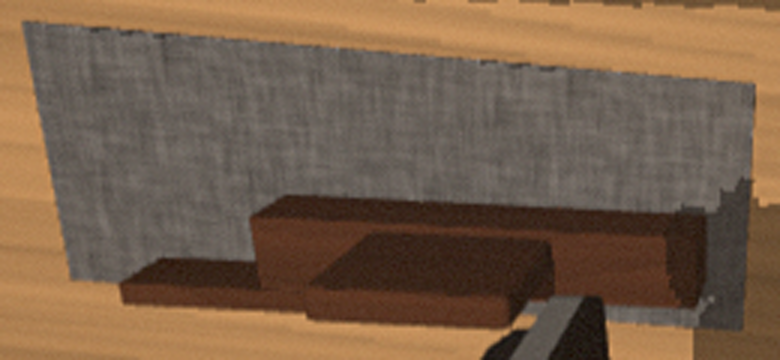

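```bash
python3 - <<'E'
from h import *
import pickle; C,o=pickle.load(open('w5.pkl','rb')); T=cam('top')
A=lambda u,v:(330+u/2.9,v/2.9); B=lambda u,v:(30+u/2.9,v/2.9); M=lambda u,v:(30+u/3,160+v/3)
pts=[((-.06,.04),A(62,307),.05),((-.06,-.04),A(310,315),.05),((-.11,-.16),A(640,475),.05),((-.11,.295),B(165,438),.05),((0,-.16),A(762,113),.062),((0,.283),B(100,66),.062)]
P=np.array([ray([p],C,z)[0][:2] for _,p,z in pts]); S=np.array([s for s,_,_ in pts])
t5=lambda u,v:(230+u/4,130+v/4)
ptsT=[((-.11,-.16),t5(697,229),.05),((-.11,.295),t5(92,284),.05),((0,-.16),t5(684,81),.062),((0,.283),t5(96,134),.062)]
PT=np.array([ray([p],T,z)[0][:2] for _,p,z in ptsT]); ST=np.array([s for s,_,_ in ptsT])
def fit(S,P):
    a,b=S.mean(0),P.mean(0); H=(S-a).T@(P-b); U,_,Vt=np.linalg.svd(H); D=np.diag([1,np.linalg.det(Vt.T@U.T)]); Rm=Vt.T@D@U.T
    return Rm,b-Rm@a
for s,p in((S,P),(ST,PT)):
    Rm,t=fit(s,p); print('origin',t,'xdir angle',np.degrees(np.arctan2(Rm[1,0],Rm[0,0])),'res mm',((s@Rm.T+t-p)*1000).round(1).tolist())
n=ray([B(366,268),B(381,400)],C,.055); d=n[0]-n[1]; print('needle',np.degrees(np.arctan2(d[1],d[0])))
n=ray([B(372,352)],C,.055); print('dial',n)
print('mat',ray([M(25,22),M(755,85),M(740,327),M(72,280)],C,.002))
print('bar top corners: noseL-near', ray([M(253,215),M(707,215),M(288,195)],C,.024), 'handle top',ray([M(307,285),M(512,300),M(552,240),M(362,235)],C,.07),'cheek tip near',ray([M(122,282)],C,.024))
E
```

```text
origin [ 0.65804753 -0.00477464] xdir angle 4.181793294758581 res mm [[0.1, -0.0], [0.4, -0.0], [-0.6, -0.4], [-1.0, 0.8], [0.5, -1.1], [0.6, 0.8]]
origin [ 0.65659532 -0.00463761] xdir angle 4.1220013474332555 res mm [[0.2, -1.5], [-0.0, 0.9], [-0.2, -1.3], [-0.0, 1.9]]
needle 3.365403555066996
dial [[0.56358688 0.20768832 0.055     ]]
mat [[0.49209785 0.37311183 0.002     ]
 [0.49492623 0.09504382 0.002     ]
 [0.3876343  0.09473001 0.002     ]
 [0.38223211 0.37289887 0.002     ]]
bar top corners: noseL-near [[0.43083633 0.2802408  0.024     ]
 [0.44805011 0.10790888 0.024     ]
 [0.44051686 0.26622689 0.024     ]] handle top [[0.43011899 0.23397484 0.07      ]
 [0.43125474 0.16548657 0.07      ]
 [0.45500301 0.15193131 0.07      ]
 [0.45059324 0.21436431 0.07      ]] cheek tip near [[0.39685691 0.33399752 0.024     ]]
```

```bash
python3 - <<'E'
from h import *
T=cam('top'); print('carton',ray([(470,138)],T,.035), ray([(455,160)],T,.0))
plan([.542,-.368,.2],np.radians(-78.5))
E
```

```text
carton [[ 0.70785369 -0.38127001  0.035     ]] [[ 0.64646465 -0.34241236  0.        ]]
turn [-0.25 -0.08 -5.74] shift [0.4209 0.017  0.0056] |turn|/7.16=0.8 |s|/.0417=10.1
turn [-1.2000e-01  3.9000e-01  1.7426e+02] shift [0.4209 0.017  0.0056] |turn|/7.16=24.3 |s|/.0417=10.1
```

Emit:
jog_arm([
  [[0,0,-5.7],[0.421,0.017,0.006],0.07],
  [[0,0,-5.7],[0.421,0.017,0.006],0.07],
  [[0,0,-5.7],[0.421,0.017,0.006],0.07],
  [[0,0,-5.7],[0.421,0.017,0.006],0.07],
  [[0,0,-5.7],[0.421,0.017,0.006],0.07],
  [[0,0,-5.7],[0.421,0.017,0.006],0.07],
  [[0,0,-5.7],[0.421,0.017,0.006],0.07],
  [[0,0,-5.7],[0.421,0.017,0.006],0.07],
  [[0,0,-5.7],[0.421,0.017,0.006],0.07],
  [[0,0,-5.7],[0.421,0.017,0.006],0.07],
  [[0,0,-5.7],[0.421,0.017,0.006],0.07],
  [[0,0,-5.7],[0.421,0.017,0.006],0.07],
])

```text
t: 7.25
tool_pos: [0.539, -0.3695, 0.1932]
tool_rot: [2.428, -1.993, -0.008]
contact_force: [0.1, 1.5, -1.2]
opening: 0.0698
```

```bash
python3 - <<'E'
from h import *
im,C,o=shot('wrist'); save(im,'pics/w6.png')
import pickle; pickle.dump((C,o),open('w6.pkl','wb'))
plan([.542,-.368,.2],np.radians(-78.5))
E
```

```text
turn [ 0.17  0.24 -0.14] shift [ 0.0008 -0.0025 -0.0064] |turn|/7.16=0.0 |s|/.0417=0.2
turn [  0.37  -0.27 179.86] shift [ 0.0008 -0.0025 -0.0064] |turn|/7.16=25.1 |s|/.0417=0.2
```

View pics/w6.png

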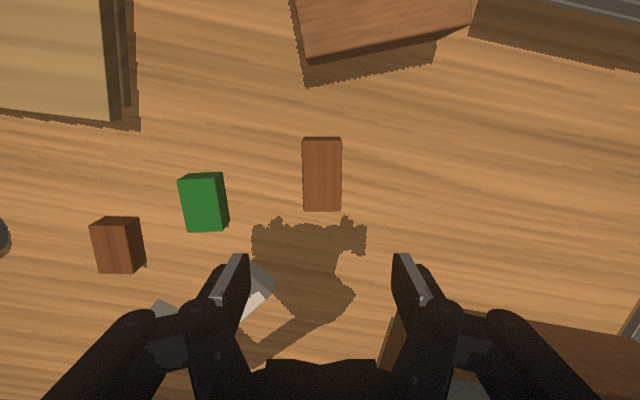

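```bash
cat >> h.py <<'E'
def rect(im,C,px,z,r=45):
    hsv=cv2.cvtColor(im,cv2.COLOR_BGR2HSV); x,y=px
    m=((hsv[:,:,0]<15)&(hsv[:,:,1]>125)&(hsv[:,:,2]>60)&(hsv[:,:,2]<135)).astype(np.uint8)
    k=np.zeros_like(m); k[max(0,y-r):y+r,max(0,x-r):x+r]=1; m=cv2.morphologyEx(m*k,cv2.MORPH_OPEN,np.ones((3,3),np.uint8))
    n,l,st,_=cv2.connectedComponentsWithStats(m); ys,xs=np.nonzero(l==l[y,x])
    Q=ray(np.c_[xs,ys],C,z)[:,:2]; rr=cv2.minAreaRect((Q*1000).astype(np.float32)); bx=cv2.boxPoints(rr)
    w,v=np.linalg.eigh(np.cov(Q.T)); print(len(xs),'px box',xs.min(),xs.max(),ys.min(),ys.max(),'mean',Q.mean(0),'pca',np.sqrt(12*w),np.degrees(np.arctan2(v[1,1],v[0,1])),'rect',rr)
E
python3 - <<'E'
from h import *
import pickle; C,o=pickle.load(open('w6.pkl','rb'))
im=cv2.imread('pics/w6.png')
rect(im,C,(322,180),.03)
print(ray([(303,140),(341,140),(342,211),(303,211)],C,.03), ray([(303,140),(341,140),(342,211),(303,211)],C,.03).mean(0))
plan([.542,-.368,.016],np.radians(-78.5))
E
```

```text
48 px box 320 325 173 183 mean [ 0.54190378 -0.37120628] pca [0.00476202 0.01168224] -158.12530972654824 rect ((541.0485229492188, -370.67486572265625), (10.46875, 5.048687934875488), 11.510576248168945)
[[ 0.57478358 -0.34451575  0.03      ]
 [ 0.58201808 -0.38080249  0.03      ]
 [ 0.51005747 -0.39776828  0.03      ]
 [ 0.50201687 -0.3576271   0.03      ]] [ 0.542219  -0.3701784  0.03     ]
turn [ 0.17  0.24 -0.14] shift [ 0.0015 -0.003   0.1776] |turn|/7.16=0.0 |s|/.0417=4.3
turn [  0.37  -0.27 179.86] shift [ 0.0015 -0.003   0.1776] |turn|/7.16=25.1 |s|/.0417=4.3
```

Emit:
jog_arm([
  [[0,0,0],[0.001,-0.003,0.08],0.07],
  [[0,0,0],[0.001,-0.003,0.08],0.07],
  [[0,0,0],[0.001,-0.003,0.12],0.07],
  [[0,0,0],[0.001,-0.003,0.15],0.07],
  [[0,0,0],[0.001,-0.003,0.17],0.07],
  [[0,0,0],[0.001,-0.003,0.18],0.07],
  [[0,0,0],[0.001,-0.003,0.18],0.07],
  [[0,0,0],[0.001,-0.003,0.18],0.0],
  [[0,0,0],[0.001,-0.003,0.18],0.0],
  [[0,0,0],[0.001,-0.003,0.18],0.0],
  [[0,0,0],[0.001,-0.003,0.18],0.0],
  [[0,0,0],[0.001,-0.003,0.18],0.0],
], squeeze=50)

```text
t: 8.3
tool_pos: [0.5455, -0.3694, 0.0196]
tool_rot: [-2.432, 1.989, -0.007]
contact_force: [0.4, 1.0, 6.6]
opening: 0.0383
```

```bash
python3 - <<'E'
from h import *
im,C,o=shot('wrist'); save(im,'pics/w7.png')
print(o['opening'],o['tool_pos'])
E
```

```text
0.03827395300617734 [ 0.54552335 -0.36940689  0.01957858]
```

View pics/w7.png

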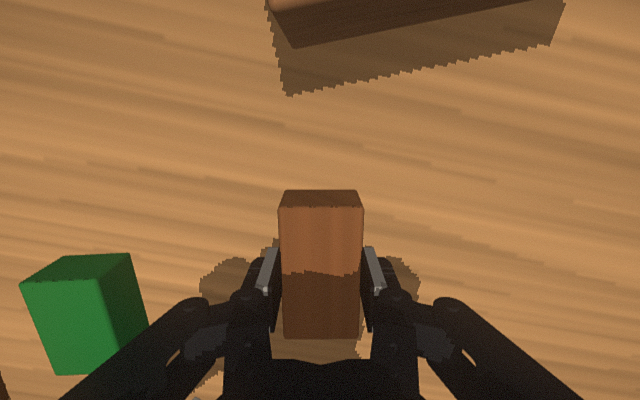

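```bash
cat >> h.py <<'E'
SO=np.array([.6573,-.0047]); SA=np.radians(4.15); SR=np.array([[np.cos(SA),-np.sin(SA)],[np.sin(SA),np.cos(SA)]])
def s2w(x,y,z): return np.r_[SO+SR@[x,y],.05+z]
def w2s(p): return np.r_[SR.T@(np.array(p)[:2]-SO),p[2]-.05]
E
python3 - <<'E'
from h import *
T=cam('top'); print('spray cap',ray([(393,114)],T,.125),'base',ray([(388,128)],T,.0), 'brush',ray([(320,124)],T,.04),'jar',ray([(262,125)],T,.07))
t=s2w(-.0215,-.1015,.0206); print(t, w2s(ctrl.get_obs()['tool_pos'])); plan(t+[0,0,.09],SA)
E
```

```text
spray cap [[ 0.76191158 -0.13227268  0.125     ]] base [[ 0.75224624 -0.13618819  0.        ]] brush [[0.7583911  0.07751414 0.04      ]] jar [[0.75052964 0.25034352 0.07      ]]
[ 0.64320171 -0.10748978  0.0706    ] [-0.13786934 -0.3556495  -0.03046623]
turn [-1.000e-02 -2.800e-01 -8.271e+01] shift [-0.2369 -0.1481 -0.1414] |turn|/7.16=11.6 |s|/.0417=7.5
turn [-2.900e-01  1.000e-02  9.729e+01] shift [-0.2369 -0.1481 -0.1414] |turn|/7.16=13.6 |s|/.0417=7.5
```

Emit:
jog_arm([
  [[0,0,0],[0,0,-0.04],0.0],
  [[0,0,0],[0,0,-0.08],0.0],
  [[0,0,-10],[0,0,-0.12],0.0],
  [[0,0,-83],[-0.238,-0.148,-0.141],0.0],
  [[0,0,-83],[-0.238,-0.148,-0.141],0.0],
  [[0,0,-83],[-0.238,-0.148,-0.141],0.0],
  [[0,0,-83],[-0.238,-0.148,-0.141],0.0],
  [[0,0,-83],[-0.238,-0.148,-0.141],0.0],
  [[0,0,-83],[-0.238,-0.148,-0.141],0.0],
  [[0,0,-83],[-0.238,-0.148,-0.141],0.0],
  [[0,0,-83],[-0.238,-0.148,-0.141],0.0],
  [[0,0,-83],[-0.238,-0.148,-0.141],0.0],
])

```text
t: 9.35
tool_pos: [0.6422, -0.1033, 0.158]
tool_rot: [3.137, -0.175, 0.001]
contact_force: [0.3, 0.3, -2.0]
opening: 0.0382
```

```bash
python3 - <<'E'
from h import *
t=s2w(-.0215,-.1015,.0206);plan(t+[0,0,.09],SA); print(ctrl.get_obs()['opening'])
E
```

```text
turn [ 1.000e-02 -3.000e-02 -1.053e+01] shift [ 0.0014  0.004  -0.0026] |turn|/7.16=1.5 |s|/.0417=0.1
turn [-5.0000e-02 -2.0000e-02  1.6947e+02] shift [ 0.0014  0.004  -0.0026] |turn|/7.16=23.7 |s|/.0417=0.1
0.0382442747588409
```

Emit:
jog_arm([
  [[0,0,-10.5],[0.001,0.003,0.0],0.0],
  [[0,0,-10.5],[0.001,0.003,0.0],0.0],
  [[0,0,-10.5],[0.001,0.003,0.0],0.0],
  [[0,0,-10.5],[0.001,0.003,0.0],0.0],
])

```text
t: 9.68
tool_pos: [0.6422, -0.1087, 0.1576]
tool_rot: [-3.14, -0.095, -0.0]
contact_force: [0.3, 0.5, -1.0]
opening: 0.0387
```

```bash
python3 - <<'E'
from h import *
o=ctrl.get_obs()
t=s2w(-.0225,-.1015,.0206);plan(t,SA); print(o['tool_pos'],o['opening'])
im,C,o=shot('wrist'); save(im,'pics/w8.png')
E
```

```text
turn [-0.   -0.   -0.69] shift [ 0.0001 -0.0011  0.087 ] |turn|/7.16=0.1 |s|/.0417=2.1
turn [ -0.     0.   179.31] shift [ 0.0001 -0.0011  0.087 ] |turn|/7.16=25.0 |s|/.0417=2.1
[ 0.64219092 -0.10869805  0.15763805] 0.038749932251353945
```

View pics/w8.png

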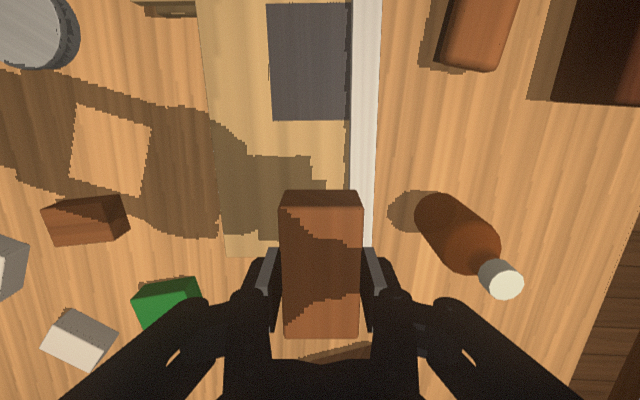

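```bash
python3 - <<'E'
from h import *
im,C,o=shot('wrist')
g=im[:,:,:].astype(int)
for r in (20,60,100,140,170): 
    row=g[r,335:395].sum(1); print(r,row[::2])
for p in [(352,20),(352,100),(351,150)]:
    print(w2s(ray([p],C,.062)[0]))
E
```

```text
20 [280 263 258 262 253 260 176 169 259 543 603 594 582 582 567 578 582 587
 581 579 574 587 608 508 435 450 437 433 402 409]
60 [253 272 265 258 274 277 172 173 284 632 612 599 604 587 586 594 599 600
 593 586 603 617 611 432 436 431 414 416 463 472]
100 [265 271 265 274 283 289 185 186 484 621 603 608 614 594 599 606 607 602
 605 604 627 616 432 418 446 469 474 478 454 463]
140 [502 485 491 483 493 291 300 273 615 617 620 629 625 601 601 627 609 601
 613 632 636 404 465 467 468 455 451 462 435 414]
170 [497 487 478 476 488 292 294 288 626 618 623 629 618 603 620 622 602 614
 621 649 419 470 474 448 453 462 447 409 428 462]
[0.00052437 0.02671942 0.012     ]
[ 0.00155599 -0.02487106  0.012     ]
[ 0.00151992 -0.06137961  0.012     ]
```

Emit:
jog_arm([
  [[0,0,-0.7],[0.001,-0.001,0.035],0.0],
  [[0,0,-0.7],[0.001,-0.001,0.06],0.0],
  [[0,0,-0.7],[0.001,-0.001,0.075],0.0],
  [[0,0,-0.7],[0.001,-0.001,0.082],0.0],
  [[0,0,-0.7],[0.001,-0.001,0.085],0.0],
  [[0,0,-0.7],[0.001,-0.001,0.086],0.0],
  [[0,0,-0.7],[0.001,-0.001,0.086],0.0],
  [[0,0,-0.7],[0.001,-0.001,0.086],0.0],
])

```text
t: 10.45
tool_pos: [0.6445, -0.108, 0.0735]
tool_rot: [3.138, 0.117, 0.005]
contact_force: [0.7, -0.2, -0.8]
opening: 0.0381
```

Emit:
jog_arm([
  [[0,0,0],[0,0,0.001],0.0],
  [[0,0,0],[0,0,0.002],0.0],
  [[0,0,0],[0,0,0.003],0.0],
  [[0,0,0],[0,0,0.003],0.0],
])

```text
t: 10.78
tool_pos: [0.6438, -0.1078, 0.0696]
tool_rot: [3.139, 0.117, 0.002]
contact_force: [-2.1, 0.5, 3.1]
opening: 0.0385
```

Contact felt, so I'll release and retreat to look.

Emit:
jog_arm([
  [[0,0,0],[0,0,0],0.052],
  [[0,0,0],[0,0,0],0.052],
  [[0,0,0],[0,0,0],0.052],
  [[0,0,0],[0,0,-0.03],0.052],
  [[0,0,0],[0,0,-0.07],0.06],
  [[0,0,0],[0,0,-0.11],0.06],
  [[0,0,0],[-0.04,0,-0.15],0.06],
  [[0,0,0],[-0.08,-0.04,-0.15],0.06],
  [[0,0,0],[-0.12,-0.08,-0.15],0.06],
  [[0,0,0],[-0.16,-0.12,-0.15],0.06],
  [[0,0,0],[-0.19,-0.16,-0.15],0.06],
  [[0,0,0],[-0.22,-0.2,-0.15],0.06],
])

```text
t: 11.78
tool_pos: [0.4552, 0.026, 0.2181]
tool_rot: [-3.139, -0.115, -0.0]
contact_force: [1.5, 1.4, -0.1]
opening: 0.0599
```

```bash
python3 - <<'E'
from h import *
im,C,o=shot('wrist'); save(im,'pics/w9.png'); print(o['tool_pos'])
im,C,o=shot('top'); save(im,'pics/t9.png',(200,130,420,270),3.6)
plan([.423,.195,.2],np.radians(2.5))
E
```

```text
[0.45517506 0.0260445  0.21805284]
turn [-0.07  0.03  2.  ] shift [-0.0174 -0.1686  0.0178] |turn|/7.16=0.3 |s|/.0417=4.1
turn [-5.00e-02 -1.10e-01 -1.78e+02] shift [-0.0174 -0.1686  0.0178] |turn|/7.16=24.9 |s|/.0417=4.1
```

View pics/t9.png

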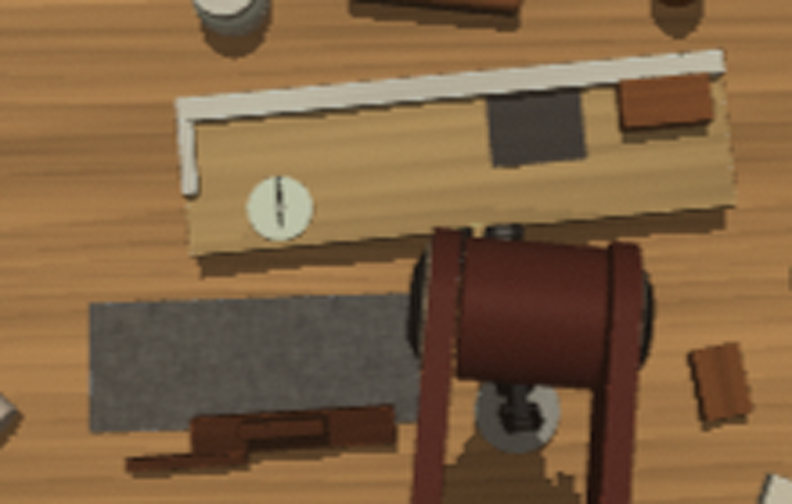

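View pics/w9.png

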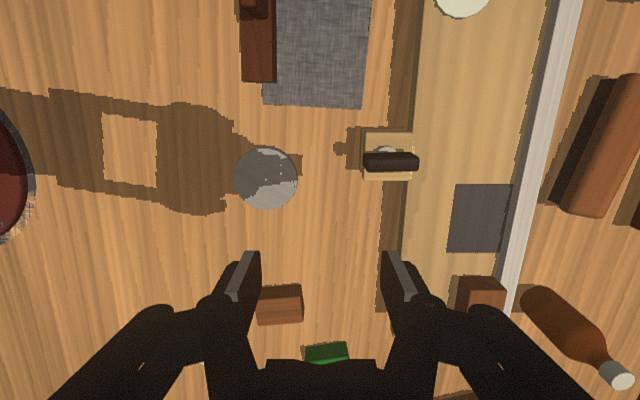

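Emit:
jog_arm([
  [[0,0,2],[-0.05,-0.15,0.0],0.06],
  [[0,0,2],[-0.05,-0.15,0.0],0.06],
  [[0,0,2],[-0.05,-0.15,0.0],0.06],
  [[0,0,2],[-0.05,-0.15,0.0],0.06],
  [[0,0,2],[-0.05,-0.15,0.0],0.06],
  [[0,0,2],[-0.05,-0.15,0.0],0.06],
])

```text
t: 12.38
tool_pos: [0.3956, 0.1723, 0.2183]
tool_rot: [3.141, 0.068, 0.001]
contact_force: [0.1, -0.0, 0.4]
opening: 0.0603
```

```bash
python3 - <<'E'
from h import *
im,C,o=shot('wrist'); save(im,'pics/w10.png'); print(o['tool_pos'])
import pickle; pickle.dump((C,o),open('w10.pkl','wb'))
E
```

```text
[0.39559427 0.17225239 0.21829628]
```

View pics/w10.png

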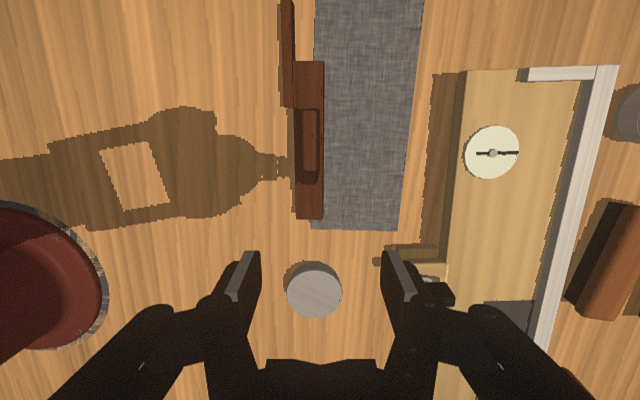

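```bash
python3 - <<'E'
import cv2
im=cv2.imread('pics/w10.png')
cv2.imwrite('pics/w10a.png',cv2.resize(im[40:240,250:370],None,fx=3,fy=3,interpolation=2))
E
```

```text
(no output)
```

View pics/w10a.png

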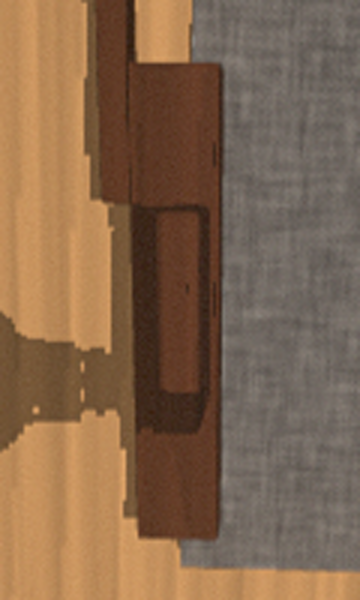

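```bash
python3 - <<'E'
from h import *
import pickle; C,o=pickle.load(open('w10.pkl','rb'))
Z=lambda u,v:(250+u/3,40+v/3)
b=ray([Z(130,63),Z(220,63),Z(218,538),Z(137,538)],C,.024); print(b)
h=ray([Z(157,210),Z(201,210),Z(201,393),Z(160,393)],C,.07); print(h)
def hd(a,b): d=a-b; return np.degrees(np.arctan2(d[1],d[0]))
print(hd(b[1],b[2]),hd(b[0],b[3]),hd(h[1],h[2]),hd(h[0],h[3]))
print('handle ctr',h.mean(0), 'bar ctr',b.mean(0))
E
```

```text
[[0.36410029 0.28471057 0.024     ]
 [0.39389021 0.28599313 0.024     ]
 [0.40088662 0.11654992 0.024     ]
 [0.36941346 0.11520403 0.024     ]]
[[0.3766569  0.24032316 0.07      ]
 [0.38983423 0.24088943 0.07      ]
 [0.39204534 0.18479811 0.07      ]
 [0.3789853  0.18423833 0.07      ]]
92.36443088356928 91.79534382067997 92.25741997936717 92.37730921172684
handle ctr [0.38438044 0.21256225 0.07      ] bar ctr [0.38207264 0.20061441 0.024     ]
```

```bash
python3 - <<'E'
from h import *
plan([.386,.210,.033],np.radians(2.3)); print(ctrl.get_obs()['tool_pos'])
E
```

```text
turn [ 0.03 -0.03  0.05] shift [-0.0085 -0.0392  0.1852] |turn|/7.16=0.0 |s|/.0417=4.5
turn [ 4.0000e-02  5.0000e-02 -1.7995e+02] shift [-0.0085 -0.0392  0.1852] |turn|/7.16=25.1 |s|/.0417=4.5
[0.39604378 0.17131842 0.21824279]
```

Emit:
jog_arm([
  [[0,0,0],[-0.0085,-0.039,0.04],0.06],
  [[0,0,0],[-0.0085,-0.039,0.08],0.06],
  [[0,0,0],[-0.0085,-0.039,0.11],0.06],
  [[0,0,0],[-0.0085,-0.039,0.14],0.06],
  [[0,0,0],[-0.0085,-0.039,0.165],0.06],
  [[0,0,0],[-0.0085,-0.039,0.178],0.06],
  [[0,0,0],[-0.0085,-0.039,0.184],0.06],
  [[0,0,0],[-0.0085,-0.039,0.184],0.06],
  [[0,0,0],[-0.0085,-0.039,0.184],0.06],
])

```text
t: 13.18
tool_pos: [0.3869, 0.2092, 0.0348]
tool_rot: [-3.141, -0.06, -0.001]
contact_force: [-0.1, -0.7, 0.9]
opening: 0.06
```

```bash
python3 - <<'E'
from h import *
im,C,o=shot('wrist'); save(im,'pics/w11.png'); print(o['tool_pos'])
E
```

```text
[0.38688972 0.2092295  0.03480525]
```

View pics/w11.png

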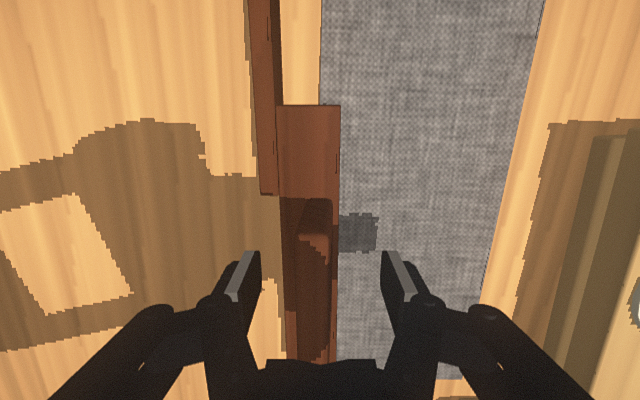

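Emit:
jog_arm([
  [[0,0,0],[-0.001,0,0],0.0],
  [[0,0,0],[-0.001,0,0],0.0],
  [[0,0,0],[-0.001,0,0],0.0],
  [[0,0,0],[-0.001,0,0],0.0],
  [[0,0,0],[-0.001,0,0],0.0],
  [[0,0,0],[-0.001,0,0],0.0],
  [[0,0,0],[-0.001,0,0],0.0],
], squeeze=80)

```text
t: 13.82
tool_pos: [0.3853, 0.2099, 0.035]
tool_rot: [-3.141, -0.062, -0.002]
contact_force: [-1.1, -1.8, 5.2]
opening: 0.0131
```

```bash
python3 - <<'E'
from h import *
im,C,o=shot('wrist'); save(im,'pics/w12.png'); print(o['tool_pos'],o['opening'],o['contact_force'])
import pickle; pickle.dump((C,o),open('w12.pkl','wb'))
E
```

```text
[0.38533996 0.20994228 0.0349733 ] 0.013123166380688485 [-1.10777712 -1.75949977  5.17804904]
```

View pics/w12.png

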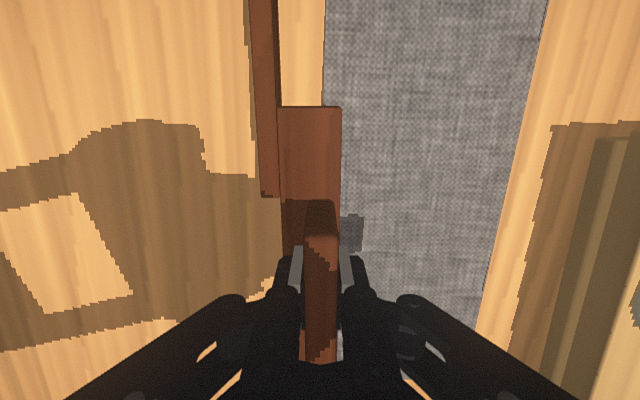

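```bash
python3 - <<'E'
from h import *
import pickle; C,o=pickle.load(open('w12.pkl','rb')); Rt=toworld(o)
for z in (.024,.026):
    p=ray([(279,107),(341,107),(342,230),(281,230)],C,z); print(z,((p-o['tool_pos'])@Rt).round(4).tolist())
E
```

```text
0.024 [[-0.0194, -0.0761, 0.011], [0.01, -0.0761, 0.011], [0.0118, -0.0126, 0.011], [-0.021, -0.0127, 0.011]]
0.026 [[-0.0191, -0.0761, 0.009], [0.0098, -0.0761, 0.009], [0.0117, -0.0135, 0.009], [-0.0207, -0.0136, 0.009]]
```

```bash
python3 - <<'E'
from h import *
im,C,o=shot('top'); save(im,'pics/t13.png',(380,90,520,190),5)
E
```

```text
(no output)
```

View pics/t13.png

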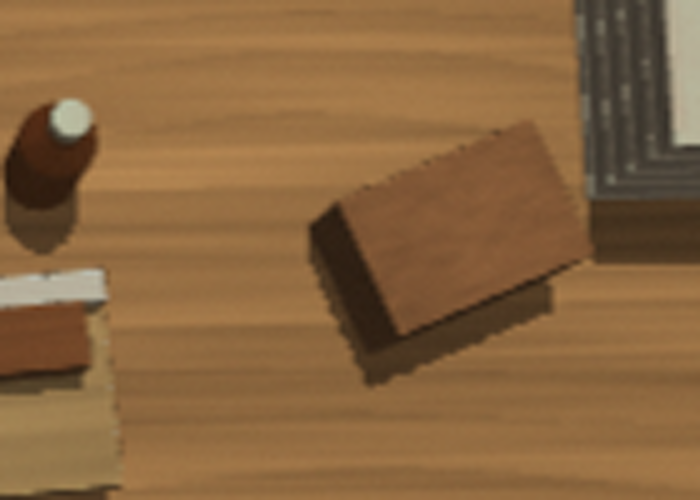

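```bash
python3 - <<'E'
from h import *
T=cam('top'); f=lambda u,v:(380+u/5,90+v/5)
for p,z in [((342,203),.07),((400,337),.07),((310,225),0),((370,353),0)]: print(p,w2s(ray([f(*p)],T,z)[0]))
print('block',[w2s(ray([f(*p)],T,.08)[0]) for p in [(86,302),(90,366)]])
im=cv2.imread('pics/t9.png'); g=lambda u,v:(200+u/3.6,130+v/3.6)
print('block',[w2s(ray([g(*p)],T,.08)[0]) for p in [(617,85),(710,77),(713,122),(622,129)]])
C,o=None,None
E
```

```text
(342, 203) [ 0.04448129 -0.30497926  0.02      ]
(400, 337) [-0.03929389 -0.32953138  0.02      ]
(310, 225) [ 0.04755741 -0.30500342 -0.05      ]
(370, 353) [-0.03684896 -0.33268461 -0.05      ]
block [array([-0.00323372, -0.14379847,  0.03      ]), array([-0.04142513, -0.14196083,  0.03      ])]
block [array([-0.00589322, -0.06693633,  0.03      ]), array([-0.00618202, -0.1435397 ,  0.03      ]), array([-0.04347731, -0.14189889,  0.03      ]), array([-0.0424719 , -0.06723626,  0.03      ])]
```

```bash
python3 - <<'E'
from h import *
t=s2w(-.030,-.223,.034+.10); print(t); plan(t,SA)
E
```

```text
[ 0.64351669 -0.22928633  0.184     ]
turn [-0.01 -0.05 -1.88] shift [ 0.2407  0.4491 -0.1489] |turn|/7.16=0.3 |s|/.0417=12.7
turn [-8.0000e-02  2.0000e-02  1.7812e+02] shift [ 0.2407  0.4491 -0.1489] |turn|/7.16=24.9 |s|/.0417=12.7
```

Emit:
jog_arm([
  [[0,0,0],[0,0,-0.02],0.0],
  [[0,0,0],[0,0,-0.05],0.0],
  [[0,0,0],[0,0,-0.09],0.0],
  [[0,0,-1],[0.01,0.02,-0.12],0.0],
  [[0,0,-1.9],[0.03,0.05,-0.149],0.0],
  [[0,0,-1.9],[0.05,0.085,-0.149],0.0],
  [[0,0,-1.9],[0.07,0.12,-0.149],0.0],
  [[0,0,-1.9],[0.09,0.155,-0.149],0.0],
  [[0,0,-1.9],[0.11,0.19,-0.149],0.0],
  [[0,0,-1.9],[0.13,0.225,-0.149],0.0],
  [[0,0,-1.9],[0.15,0.26,-0.149],0.0],
  [[0,0,-1.9],[0.16,0.28,-0.149],0.0],
])

```text
t: 14.92
tool_pos: [0.5569, -0.0671, 0.1822]
tool_rot: [3.139, 0.11, -0.001]
contact_force: [-0.5, -0.7, -0.5]
opening: 0.0134
```

```bash
python3 - <<'E'
from h import *
t=s2w(-.030,-.223,.034+.10); plan(t,SA)
im,C,o=shot('wrist'); save(im,'pics/w13.png'); print(o['tool_pos'],o['opening'])
Rt=toworld(o)
import pickle; pickle.dump((C,o),open('w13.pkl','wb'))
E
```

```text
turn [ 0.05  0.03 -0.13] shift [ 0.075   0.1678 -0.0017] |turn|/7.16=0.0 |s|/.0417=4.4
turn [ 4.0000e-02 -8.0000e-02  1.7987e+02] shift [ 0.075   0.1678 -0.0017] |turn|/7.16=25.1 |s|/.0417=4.4
[ 0.55688692 -0.06714947  0.18217864] 0.013406456299707962
```

View pics/w13.png

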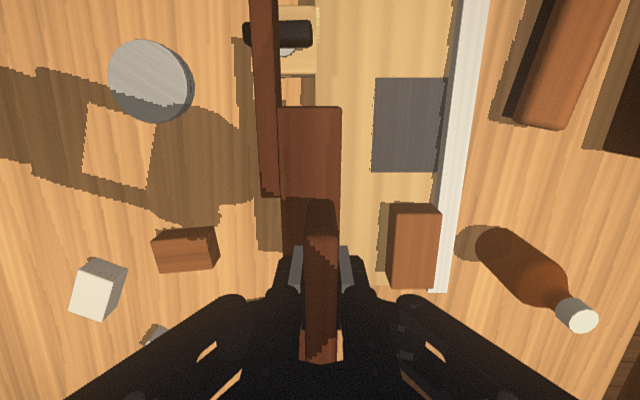

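Emit:
jog_arm([
  [[0,0,0],[0.015,0.03,0],0.0],
  [[0,0,0],[0.03,0.06,0],0.0],
  [[0,0,0],[0.045,0.09,0],0.0],
  [[0,0,0],[0.06,0.12,0],0.0],
  [[0,0,0],[0.07,0.15,0],0.0],
  [[0,0,0],[0.074,0.165,0],0.0],
  [[0,0,0],[0.074,0.167,0],0.0],
  [[0,0,0],[0.074,0.167,0],0.0],
  [[0,0,0],[0.074,0.167,0],0.0],
])

```text
t: 15.72
tool_pos: [0.641, -0.2236, 0.1824]
tool_rot: [-3.138, -0.115, 0.002]
contact_force: [-1.0, 0.0, -1.9]
opening: 0.0132
```

```bash
python3 - <<'E'
from h import *
t=s2w(-.030,-.223,.034+.10); plan(t,SA)
im,C,o=shot('wrist'); save(im,'pics/w14.png'); print(o['tool_pos'],o['opening'],o['contact_force'])
import pickle; pickle.dump((C,o),open('w14.pkl','wb'))
E
```

```text
turn [-0.08  0.07  0.05] shift [ 0.0021  0.0059 -0.0016] |turn|/7.16=0.0 |s|/.0417=0.2
turn [-1.2000e-01 -1.3000e-01 -1.7995e+02] shift [ 0.0021  0.0059 -0.0016] |turn|/7.16=25.1 |s|/.0417=0.2
[ 0.64103553 -0.22357671  0.18244141] 0.01316126898090808 [-0.98194536  0.0342316  -1.87078295]
```

View pics/w14.png

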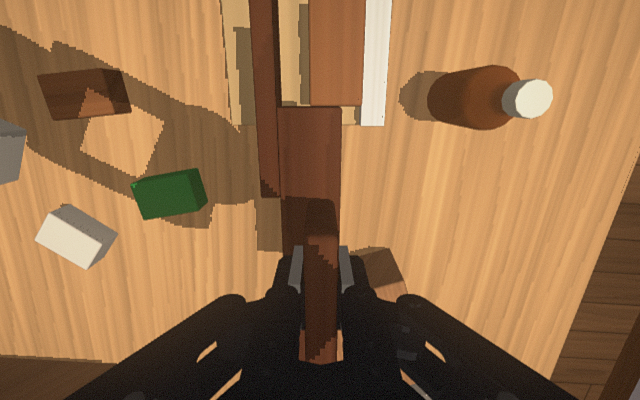

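```bash
python3 - <<'E'
from h import *
import pickle; C,o=pickle.load(open('w14.pkl','rb'))
print('block rear corners',[w2s(ray([p],C,.08)[0]).round(4) for p in [(309,104),(361,105)]])
print('fence end',w2s(ray([(384,126)],C,.062)[0]),'front edge',w2s(ray([(361,126)],C,.062)[0]),w2s(ray([(366,20)],C,.062)[0]))
print('carton',[w2s(ray([p],C,.07)[0]).round(4) for p in [(350,256),(389,248),(404,277)]])
print('tcp',w2s(o['tool_pos']))
E
```

```text
block rear corners [array([-0.0407, -0.1418,  0.03  ]), array([-0.0015, -0.1425,  0.03  ])]
fence end [ 0.02044513 -0.15959289  0.012     ] front edge [ 0.0014472 -0.1596086  0.012    ] [ 0.00195133 -0.08215551  0.012     ]
carton [array([-0.0048, -0.2757,  0.02  ]), array([ 0.0305, -0.2675,  0.02  ]), array([ 0.0467, -0.2978,  0.02  ])]
tcp [-0.03206146 -0.21712579  0.13244141]
```

Emit:
jog_arm([
  [[0,0,0],[0,0.003,0.03],0.0],
  [[0,0,0],[0,0.003,0.06],0.0],
  [[0,0,0],[0,0.003,0.08],0.0],
  [[0,0,0],[0,0.003,0.09],0.0],
  [[0,0,0],[0,0.003,0.0955],0.0],
  [[0,0,0],[0,0.003,0.0955],0.0],
  [[0,0,0],[0,0.003,0.0955],0.0],
  [[0,0,0],[0,0.003,0.0955],0.0],
])

```text
t: 16.43
tool_pos: [0.6432, -0.2282, 0.0901]
tool_rot: [3.138, 0.115, 0.005]
contact_force: [0.2, -0.8, -1.3]
opening: 0.0127
```

```bash
python3 - <<'E'
from h import *
im,C,o=shot('wrist'); save(im,'pics/w15.png'); print(o['tool_pos'],o['opening'],o['contact_force'],w2s(o['tool_pos']))
import pickle; pickle.dump((C,o),open('w15.pkl','wb'))
E
```

```text
[ 0.64316355 -0.22819883  0.09005528] 0.012699641158977492 [ 0.15305482 -0.84223172 -1.32282701] [-0.03027352 -0.2218898   0.04005528]
```

View pics/w15.png

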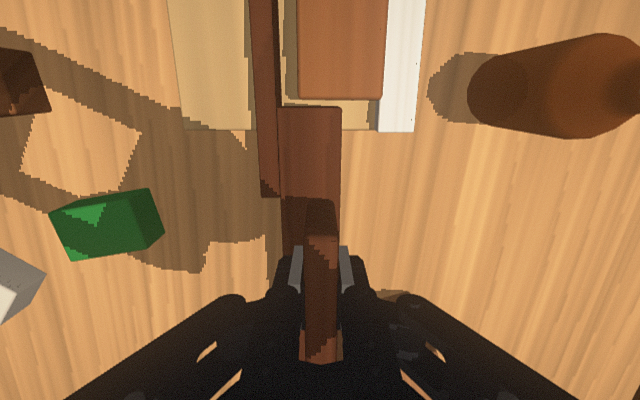

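Emit:
jog_arm([
  [[0,0,0],[0.003,0,0.003],0.0],
  [[0,0,0],[0.006,0,0.003],0.0],
  [[0,0,0],[0.009,0,0.003],0.0],
  [[0,0,0],[0.01,0,0.003],0.0],
  [[0,0,0],[0.011,0,0.003],0.0],
  [[0,0,0],[0.011,0,0.003],0.0],
  [[0,0,0],[0.011,0,0.003],0.0],
])

```text
t: 17.07
tool_pos: [0.6529, -0.2271, 0.0846]
tool_rot: [-3.139, -0.114, 0.0]
contact_force: [0.5, 0.9, -0.9]
opening: 0.0128
```

```bash
python3 - <<'E'
from h import *
im,C,o=shot('wrist'); save(im,'pics/w16.png'); print(o['tool_pos'],o['opening'],o['contact_force'],w2s(o['tool_pos']))
E
```

```text
[ 0.65288037 -0.22706622  0.08459778] 0.012758165351649288 [ 0.52547022  0.85997866 -0.89043046] [-0.0205002  -0.22146333  0.03459778]
```

View pics/w16.png

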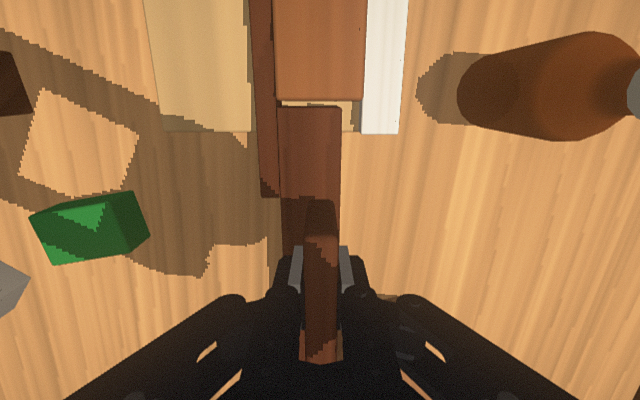

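Emit:
jog_arm([
  [[0,0,0],[0.001,0,-0.001],0.0],
  [[0,0,0],[0.002,0,-0.001],0.0],
  [[0,0,0],[0.003,0,-0.001],0.0],
  [[0,0,0],[0.004,0,-0.001],0.0],
  [[0,0,0],[0.004,0,-0.001],0.0],
  [[0,0,0],[0.004,0,-0.001],0.0],
])

```text
t: 17.62
tool_pos: [0.6555, -0.2269, 0.0854]
tool_rot: [-3.139, -0.116, 0.006]
contact_force: [-5.4, -1.1, 1.3]
opening: 0.0129
```

Emit:
jog_arm([
  [[0,0,0],[0,-0.004,0],0.0],
  [[0,0,0],[0,-0.01,0],0.0],
  [[0,0,0],[0,-0.017,0],0.0],
  [[0,0,0],[0,-0.025,0],0.0],
  [[0,0,0],[0,-0.033,0],0.0],
  [[0,0,0],[0,-0.04,0],0.0],
  [[0,0,0],[0,-0.045,0],0.0],
  [[0,0,0],[0,-0.045,0],0.0],
])

```text
t: 18.28
tool_pos: [0.6522, -0.182, 0.0852]
tool_rot: [3.138, 0.116, -0.006]
contact_force: [-4.8, -2.4, -0.7]
opening: 0.0132
```

```bash
python3 - <<'E'
from h import *
im,C,o=shot('wrist'); save(im,'pics/w17.png'); print(o['tool_pos'],o['opening'],o['contact_force'],w2s(o['tool_pos']))
E
```

```text
[ 0.65218956 -0.18195229  0.08519735] 0.013161271738149911 [-4.82767387 -2.41063997 -0.66264808] [-0.0179244  -0.1764177   0.03519735]
```

View pics/w17.png

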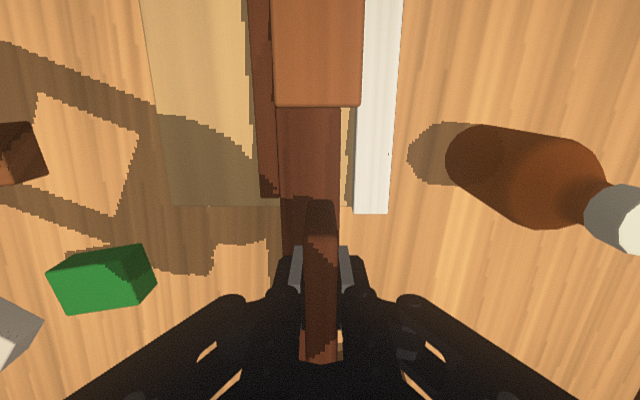

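Emit:
jog_arm([
  [[0,0,0],[0,-0.006,0],0.0],
  [[0,0,0],[0,-0.014,0],0.0],
  [[0,0,0],[0,-0.023,0],0.0],
  [[0,0,0],[0,-0.032,0],0.0],
  [[0,0,0],[0,-0.041,0],0.0],
  [[0,0,0],[0,-0.05,0],0.0],
  [[0,0,0],[0,-0.059,0],0.0],
  [[0,0,0],[0,-0.068,0],0.0],
  [[0,0,0],[0,-0.077,0],0.0],
  [[0,0,0],[0,-0.086,0],0.0],
  [[0,0,0],[0,-0.095,0],0.0],
  [[0,0,0],[0,-0.104,0],0.0],
])

```text
t: 19.33
tool_pos: [0.6447, -0.0791, 0.0853]
tool_rot: [3.137, 0.115, -0.006]
contact_force: [-5.7, -4.6, 0.0]
opening: 0.013
```

```bash
python3 - <<'E'
from h import *
im,C,o=shot('wrist'); save(im,'pics/w18.png'); print(o['tool_pos'],o['opening'],o['contact_force'],w2s(o['tool_pos']))
E
```

```text
[ 0.64468675 -0.07907941  0.08525305] 0.012999532274772204 [-5.71110317 -4.64116714  0.02797241] [-0.01796286 -0.07327159  0.03525305]
```

View pics/w18.png

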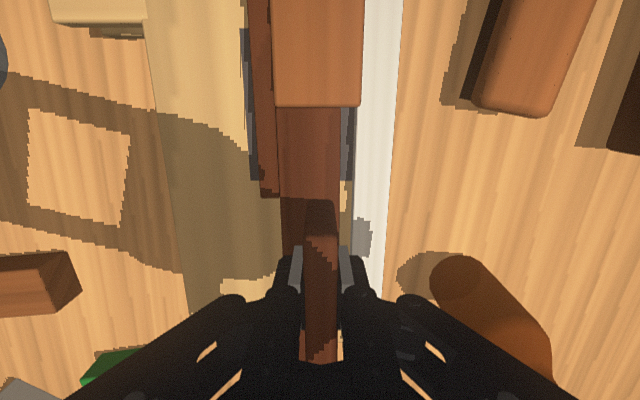

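Emit:
jog_arm([
  [[0,0,0],[0,-0.006,0],0.0],
  [[0,0,0],[0,-0.015,0],0.0],
  [[0,0,0],[0,-0.025,0],0.0],
  [[0,0,0],[0,-0.037,0],0.0],
  [[0,0,0],[0,-0.049,0],0.0],
  [[0,0,0],[0,-0.061,0],0.0],
  [[0,0,0],[0,-0.073,0],0.0],
  [[0,0,0],[0,-0.085,0],0.0],
  [[0,0,0],[0,-0.097,0],0.0],
  [[0,0,0],[0,-0.108,0],0.0],
  [[0,0,0],[0,-0.118,0],0.0],
  [[0,0,0],[0,-0.125,0],0.0],
])

```text
t: 20.38
tool_pos: [0.6357, 0.0461, 0.0852]
tool_rot: [3.137, 0.116, -0.006]
contact_force: [-5.5, -5.0, 0.5]
opening: 0.013
```

Emit:
jog_arm([
  [[0,0,0],[0,0,0],0.0],
  [[0,0,0],[0,0,0],0.0],
])

```text
t: 20.55
tool_pos: [0.6356, 0.047, 0.0849]
tool_rot: [-3.139, -0.116, 0.006]
contact_force: [-5.7, 0.3, -1.2]
opening: 0.0132
```

```bash
python3 - <<'E'
from h import *
im,C,o=shot('wrist'); save(im,'pics/w19.png'); print(o['tool_pos'],o['opening'],o['contact_force'],w2s(o['tool_pos']))
E
```

```text
[0.63559464 0.04703353 0.08493305] 0.013206871178035364 [-5.66811016  0.29337659 -1.21104753] [-0.0179046   0.05316866  0.03493305]
```

View pics/w19.png

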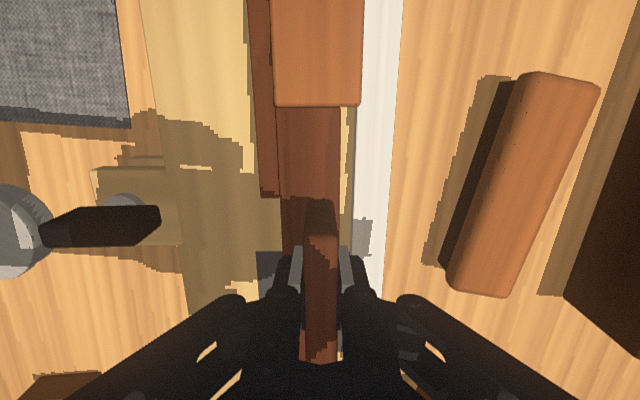

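Emit:
jog_arm([
  [[0,0,0],[-0.002,0,0],0.0],
  [[0,0,0],[-0.005,0,0],0.0],
  [[0,0,0],[-0.006,0.004,-0.001],0.0],
  [[0,0,0],[-0.008,0.008,-0.003],0.0],
  [[0,0,0],[-0.01,0.012,-0.02],0.0],
  [[0,0,0],[-0.01,0.012,-0.05],0.0],
  [[0,0,0],[-0.01,0.012,-0.08],0.0],
  [[0,0,0],[-0.03,0.005,-0.1],0.0],
  [[0,0,0],[-0.06,-0.02,-0.1],0.0],
  [[0,0,0],[-0.09,-0.05,-0.1],0.0],
  [[0,0,0],[-0.11,-0.08,-0.1],0.0],
  [[0,0,0],[-0.12,-0.1,-0.1],0.0],
])

```text
t: 21.6
tool_pos: [0.5081, 0.1388, 0.1864]
tool_rot: [-3.138, -0.114, -0.002]
contact_force: [0.9, 0.2, -0.7]
opening: 0.0133
```

```bash
python3 - <<'E'
from h import *
plan([.439,.243,.14],np.radians(1.5))
im,C,o=shot('wrist'); save(im,'pics/w20.png'); print(o['tool_pos'],o['opening'],o['contact_force'])
E
```

```text
turn [-0.06 -0.08  2.66] shift [-0.0614 -0.1089  0.0464] |turn|/7.16=0.4 |s|/.0417=3.2
turn [ 1.2000e-01 -1.0000e-01 -1.7734e+02] shift [-0.0614 -0.1089  0.0464] |turn|/7.16=24.8 |s|/.0417=3.2
[0.50808789 0.13878143 0.18636765] 0.013319130504636166 [ 0.85602405  0.16057887 -0.73815227]
```

View pics/w20.png

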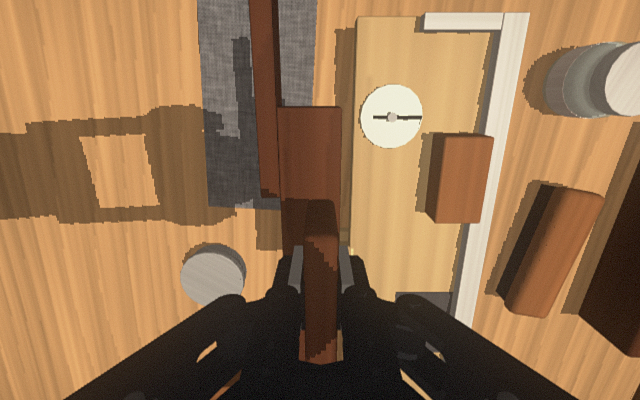

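Emit:
jog_arm([
  [[0,0,1],[-0.015,-0.027,0.01],0.0],
  [[0,0,2.5],[-0.03,-0.055,0.02],0.0],
  [[0,0,2.6],[-0.045,-0.085,0.03],0.0],
  [[0,0,2.6],[-0.06,-0.105,0.046],0.0],
  [[0,0,2.6],[-0.061,-0.109,0.07],0.0],
  [[0,0,2.6],[-0.061,-0.109,0.1],0.0],
  [[0,0,2.6],[-0.061,-0.109,0.125],0.0],
  [[0,0,2.6],[-0.061,-0.109,0.14],0.0],
  [[0,0,2.6],[-0.061,-0.109,0.145],0.0],
  [[0,0,2.6],[-0.061,-0.109,0.147],0.0],
  [[0,0,2.6],[-0.061,-0.109,0.147],0.0],
])

```text
t: 22.57
tool_pos: [0.4422, 0.2417, 0.0394]
tool_rot: [-3.141, -0.042, -0.002]
contact_force: [-0.4, 0.3, -1.1]
opening: 0.0131
```

```bash
python3 - <<'E'
from h import *
im,C,o=shot('wrist'); save(im,'pics/w21.png'); print(o['tool_pos'],o['opening'],o['contact_force'])
E
```

```text
[0.44215948 0.24173094 0.0394201 ] 0.0130775802572128 [-0.38453298  0.27845038 -1.08019664]
```

View pics/w21.png

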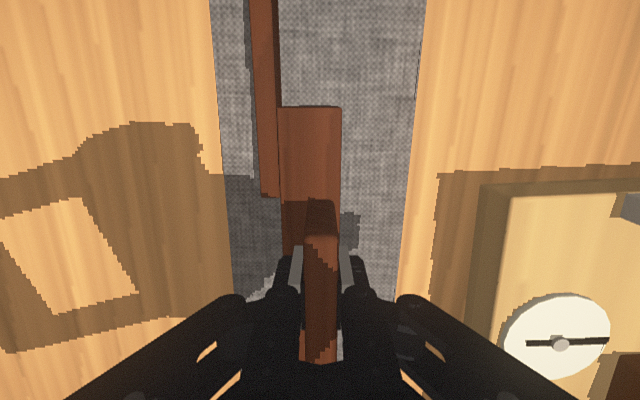

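Over the mat centre; lower till contact, then release and rise.

Emit:
jog_arm([
  [[0,0,0],[0,0,0.002],0.0],
  [[0,0,0],[0,0,0.003],0.0],
  [[0,0,0],[0,0,0.004],0.0],
  [[0,0,0],[0,0,0.004],0.0],
  [[0,0,0],[0,0,0.004],0.0],
])

```text
t: 23.03
tool_pos: [0.4416, 0.2419, 0.0351]
tool_rot: [-3.141, -0.043, -0.001]
contact_force: [0.7, -0.1, -0.5]
opening: 0.0131
```

Emit:
jog_arm([
  [[0,0,0],[0,0,0.001],0.0],
  [[0,0,0],[0,0,0.002],0.0],
  [[0,0,0],[0,0,0.002],0.0],
])

```text
t: 23.28
tool_pos: [0.4419, 0.242, 0.035]
tool_rot: [3.141, 0.043, -0.0]
contact_force: [-4.9, -3.4, 12.2]
opening: 0.0134
```

Emit:
jog_arm([
  [[0,0,0],[0,0,-0.002],0.03],
  [[0,0,0],[0,0,-0.002],0.06],
  [[0,0,0],[0,0,-0.002],0.06],
  [[0,0,0],[0,0,-0.002],0.06],
  [[0,0,0],[0,0,-0.03],0.06],
  [[0,0,0],[0,0,-0.07],0.06],
  [[0,0,0],[0,0,-0.11],0.07],
  [[0,0,0],[0,0,-0.15],0.07],
  [[0,0,0],[0,0.03,-0.17],0.07],
  [[0,0,0],[0,0.07,-0.17],0.07],
  [[0,0,0],[0,0.11,-0.17],0.07],
  [[0,0,0],[0,0.13,-0.17],0.07],
])

```text
t: 24.28
tool_pos: [0.4449, 0.1091, 0.2032]
tool_rot: [3.14, 0.041, 0.002]
contact_force: [-0.4, 0.3, 0.2]
opening: 0.0703
```

```bash
python3 - <<'E'
from h import *
im,C,o=shot('top'); save(im,'pics/t22.png',(200,130,440,270),3.3)
im,C,o=shot('wrist'); save(im,'pics/w22.png'); print(o['tool_pos'],o['opening'],o['q'])
plan([.415,-.156,.2],np.radians(-79.4))
E
```

```text
[0.44491368 0.10735166 0.2027449 ] 0.06976477090632313 [ 0.0757383  -0.34837562  2.0198945  -0.00295213  1.46958819  0.05255974]
turn [ 2.000e-02 -4.000e-02  8.071e+01] shift [-0.0359  0.2646  0.0027] |turn|/7.16=11.3 |s|/.0417=6.4
turn [ 4.000e-02  2.000e-02 -9.929e+01] shift [-0.0359  0.2646  0.0027] |turn|/7.16=13.9 |s|/.0417=6.4
```

View pics/t22.png

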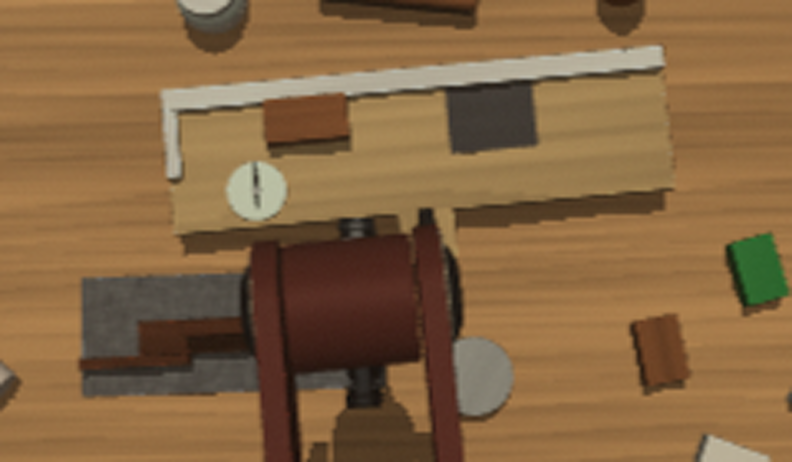

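Emit:
jog_arm([
  [[0,0,80],[-0.036,0.264,0.003],0.07],
  [[0,0,80],[-0.036,0.264,0.003],0.07],
  [[0,0,80],[-0.036,0.264,0.003],0.07],
  [[0,0,80],[-0.036,0.264,0.003],0.07],
  [[0,0,80],[-0.036,0.264,0.003],0.07],
  [[0,0,80],[-0.036,0.264,0.003],0.07],
  [[0,0,80],[-0.036,0.264,0.003],0.07],
  [[0,0,80],[-0.036,0.264,0.003],0.07],
  [[0,0,80],[-0.036,0.264,0.003],0.07],
  [[0,0,80],[-0.036,0.264,0.003],0.07],
  [[0,0,80],[-0.036,0.264,0.003],0.07],
  [[0,0,80],[-0.036,0.264,0.003],0.07],
])

```text
t: 25.38
tool_pos: [0.4162, -0.1525, 0.1992]
tool_rot: [-2.431, 1.989, 0.001]
contact_force: [0.1, 0.4, -0.5]
opening: 0.07
```

Emit:
jog_arm([
  [[0,0,0.5],[0,0,0],0.07],
  [[0,0,0.5],[0,0,0],0.07],
])

```text
t: 25.55
tool_pos: [0.4162, -0.1526, 0.1994]
tool_rot: [-2.428, 1.994, 0.001]
contact_force: [-0.6, -0.5, -1.1]
opening: 0.0701
```

```bash
python3 - <<'E'
from h import *
im,C,o=shot('wrist'); save(im,'pics/w23.png'); print(o['tool_pos'],o['opening'],o['q'])
import pickle; pickle.dump((C,o),open('w23.pkl','wb'))
plan([.415,-.156,.2],np.radians(-79.4))
E
```

```text
[ 0.41615804 -0.15262815  0.19942973] 0.07008785800790733 [-5.19793486e-01 -3.86449017e-01  2.05375520e+00  1.32200076e-04
  1.47473780e+00  8.55164768e-01]
turn [0.01 0.02 0.61] shift [ 0.003   0.0018 -0.0005] |turn|/7.16=0.1 |s|/.0417=0.1
turn [-2.0000e-02  1.0000e-02 -1.7939e+02] shift [ 0.003   0.0018 -0.0005] |turn|/7.16=25.1 |s|/.0417=0.1
```

View pics/w23.png

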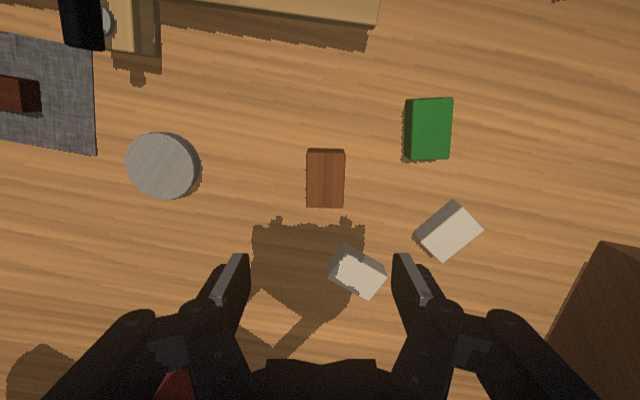

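```bash
python3 - <<'E'
from h import *
import pickle; C,o=pickle.load(open('w23.pkl','rb'))
im=cv2.imread('pics/w23.png'); save(im,'pics/w23z.png',(290,135,360,220),7)
p=ray([(307,152),(345,152),(344.5,208),(306.5,208)],C,.03); print(p,p.mean(0))
w=[ray([q],C,.03)[0] for q in [(333,273),(386,276),(372,300),(345,246)]]; print(w)
plan([p[:,0].mean(),p[:,1].mean(),.016],np.radians(-79))
E
```

```text
[[ 0.44066785 -0.13404239  0.03      ]
 [ 0.44810504 -0.1715459   0.03      ]
 [ 0.38947104 -0.18415259  0.03      ]
 [ 0.38158058 -0.14437226  0.03      ]] [ 0.41495613 -0.15852828  0.03      ]
[array([ 0.30936815, -0.18855308,  0.03      ]), array([ 0.31737978, -0.24926756,  0.03      ]), array([ 0.28250834, -0.24148639,  0.03      ]), array([ 0.34563614, -0.19453279,  0.03      ])]
turn [0.01 0.02 0.21] shift [0.0055 0.0023 0.1835] |turn|/7.16=0.0 |s|/.0417=4.4
turn [-2.0000e-02  1.0000e-02 -1.7979e+02] shift [0.0055 0.0023 0.1835] |turn|/7.16=25.1 |s|/.0417=4.4
```

View pics/w23z.png

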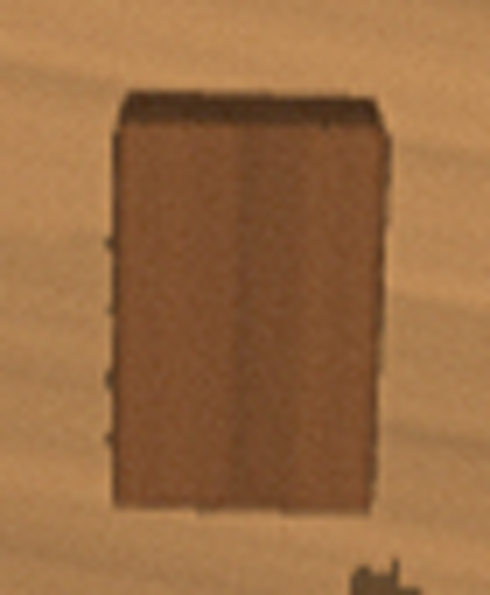

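Emit:
jog_arm([
  [[0,0,0.5],[0.005,0.002,0.04],0.07],
  [[0,0,0.5],[0.005,0.002,0.08],0.07],
  [[0,0,0.5],[0.005,0.002,0.12],0.07],
  [[0,0,0.5],[0.005,0.002,0.15],0.07],
  [[0,0,0.5],[0.005,0.002,0.172],0.07],
  [[0,0,0.5],[0.005,0.002,0.183],0.07],
  [[0,0,0.5],[0.005,0.002,0.183],0.07],
  [[0,0,0.5],[0.005,0.002,0.183],0.0],
  [[0,0,0.5],[0.005,0.002,0.183],0.0],
  [[0,0,0.5],[0.005,0.002,0.183],0.0],
  [[0,0,0.5],[0.005,0.002,0.183],0.0],
  [[0,0,0.5],[0.005,0.002,0.183],0.0],
], squeeze=50)

```text
t: 26.6
tool_pos: [0.417, -0.1595, 0.0192]
tool_rot: [-2.416, 2.007, -0.008]
contact_force: [-0.0, 0.3, 7.0]
opening: 0.0386
```

```bash
python3 - <<'E'
from h import *
im,C,o=shot('wrist'); save(im,'pics/w24.png'); print(o['tool_pos'],o['opening'],o['q'],o['contact_force'])
t=s2w(-.0205,-.105,.0+.11); plan(t,SA)
Rt=toworld(o); p=ray([(280,210),(362,210)],C,.03); print(((p-o['tool_pos'])@Rt))
E
```

```text
[ 0.41702824 -0.15946377  0.01917659] 0.03861248671880803 [-5.32255861e-01 -1.45404036e-01  2.18557872e+00  1.14918353e-04
  1.09643065e+00  8.53938238e-01] [-2.97269617e-03  3.33657029e-01  7.00656247e+00]
turn [-4.000e-02 -3.000e-01 -8.358e+01] shift [-0.0056 -0.233  -0.14  ] |turn|/7.16=11.7 |s|/.0417=6.5
turn [-3.100e-01  4.000e-02  9.642e+01] shift [-0.0056 -0.233  -0.14  ] |turn|/7.16=13.5 |s|/.0417=6.5
[[-0.01811718 -0.0325918  -0.01075677]
 [ 0.01890005 -0.03254177 -0.01063853]]
```

View pics/w24.png

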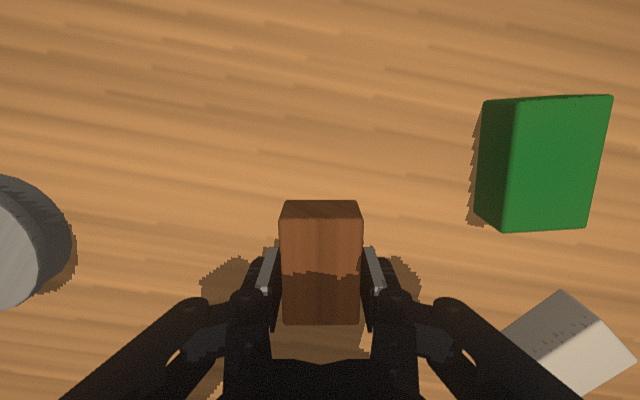

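Emit:
jog_arm([
  [[0,0,0],[0,0,-0.04],0.0],
  [[0,0,0],[0,0,-0.08],0.0],
  [[0,0,-10],[0,0,-0.12],0.0],
  [[0,0,-83.5],[-0.006,-0.233,-0.14],0.0],
  [[0,0,-83.5],[-0.006,-0.233,-0.14],0.0],
  [[0,0,-83.5],[-0.006,-0.233,-0.14],0.0],
  [[0,0,-83.5],[-0.006,-0.233,-0.14],0.0],
  [[0,0,-83.5],[-0.006,-0.233,-0.14],0.0],
  [[0,0,-83.5],[-0.006,-0.233,-0.14],0.0],
  [[0,0,-83.5],[-0.006,-0.233,-0.14],0.0],
  [[0,0,-83.5],[-0.006,-0.233,-0.14],0.0],
  [[0,0,-83.5],[-0.006,-0.233,-0.14],0.0],
])

```text
t: 27.65
tool_pos: [0.6434, -0.1094, 0.1566]
tool_rot: [3.135, -0.203, -0.001]
contact_force: [-0.3, -0.1, -0.9]
opening: 0.0385
```

Emit:
jog_arm([
  [[0,0,-7],[0,0,0],0.0],
  [[0,0,-11],[0,0,0],0.0],
  [[0,0,-11],[0,0,0],0.0],
  [[0,0,-11],[0,0,0],0.0],
])

```text
t: 27.98
tool_pos: [0.6429, -0.1097, 0.1568]
tool_rot: [3.14, 0.084, 0.0]
contact_force: [0.1, 0.0, -0.8]
opening: 0.0387
```

```bash
python3 - <<'E'
from h import *
im,C,o=shot('wrist'); save(im,'pics/w25.png'); print(o['tool_pos'],o['opening'],o['contact_force'])
t=s2w(-.021,-.0826,.0192+.002); print(t); plan(t,SA)
E
```

```text
[ 0.64288226 -0.1097055   0.15681554] 0.0386950737597865 [ 0.12760736  0.01093962 -0.82624481]
[ 0.64233265 -0.08860315  0.0712    ]
turn [ 0.   -0.   -1.07] shift [ 0.0006 -0.0211  0.0856] |turn|/7.16=0.1 |s|/.0417=2.1
turn [-0.0000e+00 -1.0000e-02  1.7893e+02] shift [ 0.0006 -0.0211  0.0856] |turn|/7.16=25.0 |s|/.0417=2.1
```

View pics/w25.png

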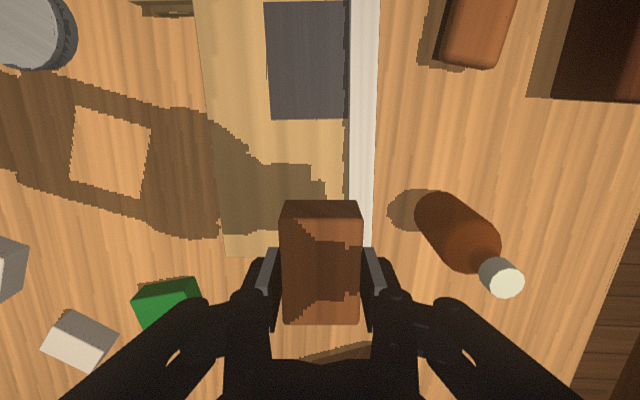

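Emit:
jog_arm([
  [[0,0,-1],[0.0005,-0.012,0.02],0.0],
  [[0,0,-1],[0.0005,-0.021,0.045],0.0],
  [[0,0,-1],[0.0005,-0.021,0.065],0.0],
  [[0,0,-1],[0.0005,-0.021,0.078],0.0],
  [[0,0,-1],[0.0005,-0.021,0.084],0.0],
  [[0,0,-1],[0.0005,-0.021,0.086],0.0],
  [[0,0,-1],[0.0005,-0.021,0.087],0.0],
  [[0,0,-1],[0.0005,-0.021,0.087],0.0],
  [[0,0,-1],[0.0005,-0.021,0.087],0.0],
])

```text
t: 28.78
tool_pos: [0.6433, -0.0892, 0.0713]
tool_rot: [3.139, 0.114, 0.004]
contact_force: [0.1, 0.6, -1.0]
opening: 0.0385
```

Emit:
jog_arm([
  [[0,0,0],[0,0,0.001],0.0],
  [[0,0,0],[0,0,0.002],0.0],
  [[0,0,0],[0,0,0.003],0.0],
  [[0,0,0],[0,0,0.003],0.0],
])

```text
t: 29.12
tool_pos: [0.6432, -0.0891, 0.0692]
tool_rot: [3.139, 0.115, 0.002]
contact_force: [-4.3, -0.0, 7.7]
opening: 0.0384
```

Emit:
jog_arm([
  [[0,0,0],[0,0,-0.002],0.045],
  [[0,0,0],[0,0,-0.002],0.052],
  [[0,0,0],[0,0,-0.002],0.052],
  [[0,0,0],[0,0,-0.03],0.052],
  [[0,0,0],[0,0,-0.07],0.06],
  [[0,0,0],[0,0,-0.11],0.06],
  [[0,0,-2],[-0.03,-0.02,-0.14],0.06],
  [[0,0,-2],[-0.18,-0.28,-0.14],0.06],
  [[0,0,-2],[-0.18,-0.28,-0.14],0.06],
  [[0,0,-2],[-0.18,-0.28,-0.14],0.06],
  [[0,0,-2],[-0.18,-0.28,-0.14],0.06],
  [[0,0,-2],[-0.18,-0.28,-0.14],0.06],
])

```text
t: 30.12
tool_pos: [0.495, 0.0999, 0.2054]
tool_rot: [-3.137, -0.168, -0.0]
contact_force: [1.0, 0.4, -0.0]
opening: 0.0602
```

Emit:
jog_arm([
  [[0,0,4.5],[-0.03,-0.1,0.0],0.06],
  [[0,0,4.5],[-0.03,-0.1,0.0],0.06],
  [[0,0,4.5],[-0.03,-0.1,0.0],0.06],
  [[0,0,4.5],[-0.03,-0.1,0.0],0.06],
  [[0,0,4.5],[-0.03,-0.1,0.0],0.06],
])

```text
t: 30.53
tool_pos: [0.4553, 0.1956, 0.2055]
tool_rot: [3.141, 0.05, 0.0]
contact_force: [0.1, 0.0, -0.3]
opening: 0.06
```

```bash
python3 - <<'E'
from h import *
im,C,o=shot('top'); save(im,'pics/t26.png',(200,130,440,270),3.3); cv2.imwrite('pics/t26f.png',im)
im,C,o=shot('wrist'); save(im,'pics/w26.png'); print(o['tool_pos'],o['opening'])
import pickle; pickle.dump((C,o),open('w26.pkl','wb'))
E
```

```text
[0.45581477 0.19483835 0.20548541] 0.059837960098321825
```

View pics/t26.png

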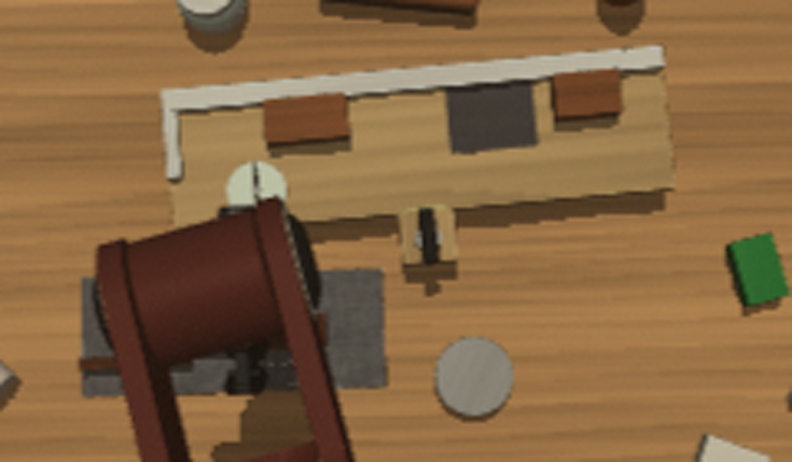

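View pics/w26.png

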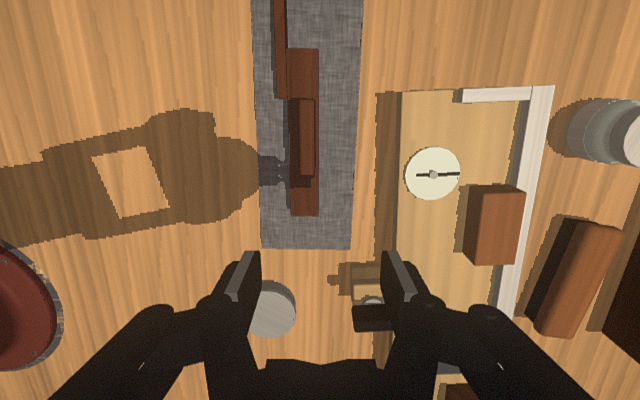

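```bash
python3 - <<'E'
from h import *
import pickle; C,o=pickle.load(open('w26.pkl','rb'))
b=ray([(287.5,48.5),(318.5,50),(318,216),(290.5,214.5)],C,.026); print(b,b.mean(0))
d=(b[0]+b[1]-b[2]-b[3]); print(np.degrees(np.arctan2(d[1],d[0])))
d=d/np.linalg.norm(d); e=(b[0]+b[1])/2; print('origin approx',e-.085*d+np.cross([0,0,1],d)*-.0055)
T=cam('top'); g=lambda u,v:(200+u/3.3,130+v/3.3)
print('short',[w2s(ray([g(*p)],T,.08)[0]).round(4) for p in [(553,75),(620,70),(622,111),(556,117)]])
print('mid',[w2s(ray([g(*p)],T,.08)[0]).round(4) for p in [(264,101),(348,94),(350,135),(268,142)]])
plan([.439,.242,.035],np.radians(1.7))
E
```

```text
[[0.42139403 0.31686802 0.026     ]
 [0.45052997 0.31646629 0.026     ]
 [0.45468467 0.14888666 0.026     ]
 [0.4241357  0.14975384 0.026     ]] [0.43768609 0.2329937  0.026     ]
91.18041217219547
origin approx [0.44321189 0.2317985  0.026     ]
short [array([-0.0022, -0.056 ,  0.03  ]), array([-0.0032, -0.1161,  0.03  ]), array([-0.0402, -0.1139,  0.03  ]), array([-0.0402, -0.0548,  0.03  ])]
mid [array([-0.0023,  0.2024,  0.03  ]), array([-0.0028,  0.1275,  0.03  ]), array([-0.0397,  0.129 ,  0.03  ]), array([-0.0393,  0.2018,  0.03  ])]
turn [ 0.03 -0.   -0.04] shift [-0.0157 -0.0482  0.1705] |turn|/7.16=0.0 |s|/.0417=4.3
turn [-0.0000e+00 -4.0000e-02  1.7996e+02] shift [-0.0157 -0.0482  0.1705] |turn|/7.16=25.1 |s|/.0417=4.3
```

Emit:
jog_arm([
  [[0,0,0],[-0.012,-0.04,0.01],0.06],
  [[0,0,0],[-0.012,-0.047,0.04],0.06],
  [[0,0,0],[-0.012,-0.047,0.08],0.06],
  [[0,0,0],[-0.012,-0.047,0.11],0.06],
  [[0,0,0],[-0.012,-0.047,0.14],0.06],
  [[0,0,0],[-0.012,-0.047,0.16],0.06],
  [[0,0,0],[-0.012,-0.047,0.169],0.06],
  [[0,0,0],[-0.012,-0.047,0.169],0.06],
  [[0,0,0],[-0.012,-0.047,0.169],0.06],
])

```text
t: 31.38
tool_pos: [0.4433, 0.2409, 0.0371]
tool_rot: [3.141, 0.044, 0.0]
contact_force: [0.3, 0.3, 0.3]
opening: 0.0599
```

Emit:
jog_arm([
  [[0,0,0],[0,0,0],0.0],
  [[0,0,0],[0,0,0],0.0],
  [[0,0,0],[0,0,0],0.0],
  [[0,0,0],[0,0,0],0.0],
  [[0,0,0],[0,0,0],0.0],
  [[0,0,0],[0,0,0],0.0],
  [[0,0,0],[0,0,0],0.0],
], squeeze=80)

```text
t: 31.97
tool_pos: [0.4435, 0.2419, 0.0379]
tool_rot: [-3.141, -0.046, -0.003]
contact_force: [0.8, -1.3, 6.5]
opening: 0.0129
```

```bash
python3 - <<'E'
from h import *
im,C,o=shot('wrist'); save(im,'pics/w27.png'); print(o['tool_pos'],o['opening'],o['contact_force'])
t=s2w(-.030,-.195,.034+.10); plan(t,SA)
E
```

```text
[0.44346854 0.24190411 0.0379046 ] 0.01291609203973631 [ 0.78818487 -1.28337783  6.54256704]
turn [-0.03 -0.12 -2.46] shift [ 0.1851  0.4488 -0.146 ] |turn|/7.16=0.3 |s|/.0417=12.2
turn [-1.9000e-01  4.0000e-02  1.7754e+02] shift [ 0.1851  0.4488 -0.146 ] |turn|/7.16=24.8 |s|/.0417=12.2
```

View pics/w27.png

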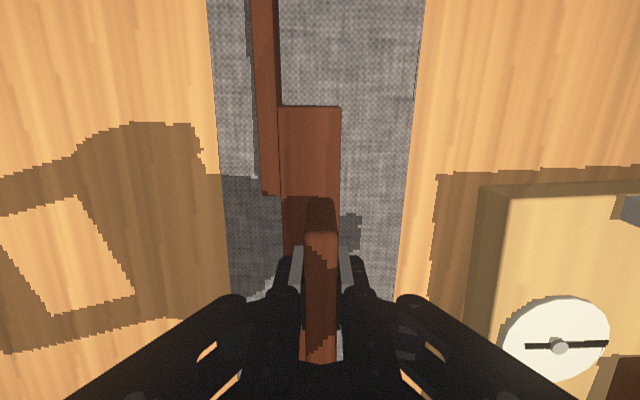

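Emit:
jog_arm([
  [[0,0,0],[0,0,-0.02],0.0],
  [[0,0,0],[0,0,-0.05],0.0],
  [[0,0,0],[0,0,-0.09],0.0],
  [[0,0,-1],[0.01,0.02,-0.12],0.0],
  [[0,0,-2.4],[0.025,0.05,-0.146],0.0],
  [[0,0,-2.4],[0.04,0.085,-0.146],0.0],
  [[0,0,-2.4],[0.055,0.12,-0.146],0.0],
  [[0,0,-2.4],[0.07,0.155,-0.146],0.0],
  [[0,0,-2.4],[0.085,0.19,-0.146],0.0],
  [[0,0,-2.4],[0.1,0.225,-0.146],0.0],
  [[0,0,-2.4],[0.115,0.26,-0.146],0.0],
  [[0,0,-2.4],[0.125,0.285,-0.146],0.0],
])

```text
t: 33.02
tool_pos: [0.576, -0.0424, 0.1816]
tool_rot: [3.139, 0.109, -0.002]
contact_force: [0.3, -0.3, -1.0]
opening: 0.0133
```

```bash
python3 - <<'E'
from h import *
o=ctrl.get_obs(); print(o['opening'])
t=s2w(-.030,-.196,.0375+.10); plan(t,SA)
E
```

```text
0.013283691606187788
turn [ 0.02  0.07 -0.16] shift [ 0.0542  0.1641 -0.0059] |turn|/7.16=0.0 |s|/.0417=4.1
turn [ 1.2000e-01 -3.0000e-02  1.7984e+02] shift [ 0.0542  0.1641 -0.0059] |turn|/7.16=25.1 |s|/.0417=4.1
```

Emit:
jog_arm([
  [[0,0,-0.1],[0.01,0.03,-0.006],0.0],
  [[0,0,-0.1],[0.02,0.06,-0.006],0.0],
  [[0,0,-0.1],[0.03,0.09,-0.006],0.0],
  [[0,0,-0.1],[0.04,0.12,-0.006],0.0],
  [[0,0,-0.1],[0.048,0.145,-0.006],0.0],
  [[0,0,-0.1],[0.052,0.158,-0.006],0.0],
  [[0,0,-0.1],[0.053,0.161,-0.006],0.0],
  [[0,0,-0.1],[0.053,0.161,-0.006],0.0],
  [[0,0,-0.1],[0.053,0.161,-0.006],0.0],
  [[0,0,-0.1],[0.053,0.161,-0.006],0.0],
])

```text
t: 33.85
tool_pos: [0.6397, -0.1949, 0.1884]
tool_rot: [-3.139, -0.117, 0.001]
contact_force: [-0.7, -0.3, -1.2]
opening: 0.013
```

```bash
python3 - <<'E'
from h import *
im,C,o=shot('wrist'); save(im,'pics/w28.png'); print(o['tool_pos'],o['opening'],o['contact_force'],w2s(o['tool_pos']))
import pickle; pickle.dump((C,o),open('w28.pkl','wb'))
E
```

```text
[ 0.63972026 -0.19489644  0.18841021] 0.01297743779716987 [-0.73034924 -0.26233299 -1.2496925 ] [-0.03129775 -0.18842554  0.13841021]
```

View pics/w28.png

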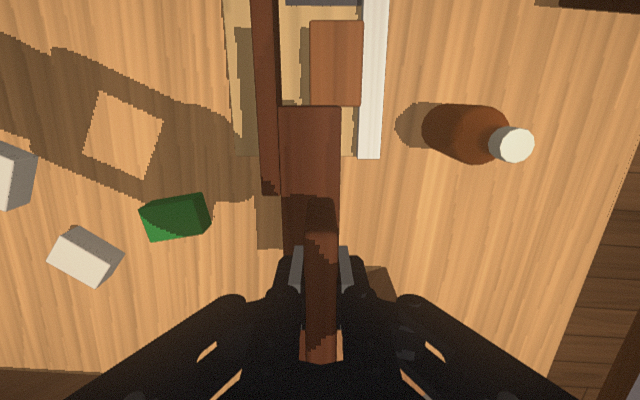

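```bash
python3 - <<'E'
from h import *
import pickle; C,o=pickle.load(open('w28.pkl','rb')); Rt=toworld(o)
print([w2s(ray([p],C,.08)[0]).round(4) for p in [(309,104),(361,106)]])
p=ray([(279,106),(340,106)],C,o['tool_pos'][2]-.012); print((p-o['tool_pos'])@Rt)
E
```

```text
[array([-0.0401, -0.1134,  0.03  ]), array([ 0.    , -0.1148,  0.03  ])]
[[-0.01948724 -0.07647764  0.01207189]
 [ 0.00953816 -0.07647542  0.01205471]]
```

Emit:
jog_arm([
  [[0,0,0],[0,0.006,0.01],0.0],
  [[0,0,0],[0,0.006,0.035],0.0],
  [[0,0,0],[0,0.006,0.06],0.0],
  [[0,0,0],[0,0.006,0.08],0.0],
  [[0,0,0],[0,0.006,0.092],0.0],
  [[0,0,0],[0,0.006,0.097],0.0],
  [[0,0,0],[0,0.006,0.097],0.0],
  [[0,0,0],[0,0.006,0.097],0.0],
  [[0,0,0],[0,0.006,0.097],0.0],
])

```text
t: 34.65
tool_pos: [0.6418, -0.2029, 0.0937]
tool_rot: [3.138, 0.115, 0.005]
contact_force: [0.4, -0.1, -1.2]
opening: 0.0131
```

```bash
python3 - <<'E'
from h import *
im,C,o=shot('wrist'); save(im,'pics/w29.png'); print(o['tool_pos'],o['opening'],o['contact_force'],w2s(o['tool_pos']))
E
```

```text
[ 0.6417613  -0.20292853  0.09366213] 0.013100142354253719 [ 0.39477598 -0.10948471 -1.22222573] [-0.02984333 -0.19658427  0.04366213]
```

View pics/w29.png

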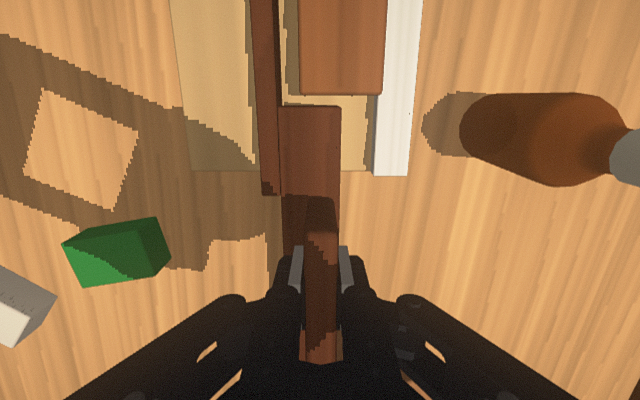

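Emit:
jog_arm([
  [[0,0,0],[0.003,0,0.002],0.0],
  [[0,0,0],[0.006,0,0.003],0.0],
  [[0,0,0],[0.008,0,0.003],0.0],
  [[0,0,0],[0.01,0,0.003],0.0],
  [[0,0,0],[0.01,0,0.003],0.0],
  [[0,0,0],[0.01,0,0.003],0.0],
])

```text
t: 35.2
tool_pos: [0.6507, -0.2017, 0.0886]
tool_rot: [3.139, 0.115, -0.0]
contact_force: [0.5, 0.6, -1.7]
opening: 0.0125
```

Emit:
jog_arm([
  [[0,0,0],[0.001,0,0.0005],0.0],
  [[0,0,0],[0.002,0,0.0005],0.0],
  [[0,0,0],[0.003,0,0.0005],0.0],
  [[0,0,0],[0.004,0,0.0005],0.0],
  [[0,0,0],[0.005,0,0.0005],0.0],
  [[0,0,0],[0.005,0,0.0005],0.0],
])

```text
t: 35.7
tool_pos: [0.654, -0.2014, 0.0876]
tool_rot: [-3.139, -0.117, 0.007]
contact_force: [-5.5, -1.3, 0.3]
opening: 0.0132
```

```bash
python3 - <<'E'
from h import *
im,C,o=shot('wrist'); save(im,'pics/w30.png'); print(o['tool_pos'],o['opening'],o['contact_force'],w2s(o['tool_pos']))
E
```

```text
[ 0.65397232 -0.20142617  0.08757934] 0.013157792063109087 [-5.45415394 -1.28277801  0.34046259] [-0.01755561 -0.19596954  0.03757934]
```

View pics/w30.png

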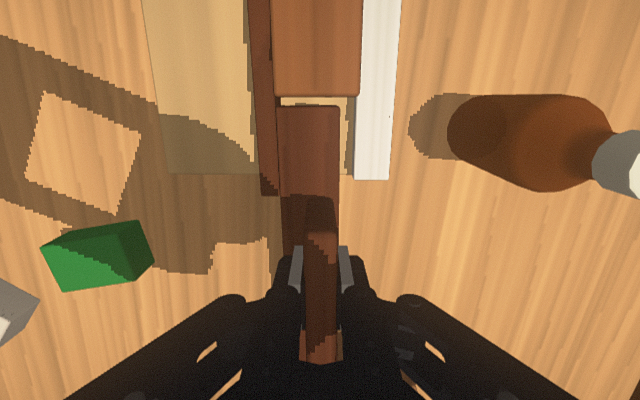

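Emit:
jog_arm([
  [[0,0,0],[0,-0.005,0],0.0],
  [[0,0,0],[0,-0.012,0],0.0],
  [[0,0,0],[0,-0.02,0],0.0],
  [[0,0,0],[0,-0.028,0],0.0],
  [[0,0,0],[0,-0.036,0],0.0],
  [[0,0,0],[0,-0.044,0],0.0],
  [[0,0,0],[0,-0.052,0],0.0],
  [[0,0,0],[0,-0.06,0],0.0],
  [[0,0,0],[0,-0.068,0],0.0],
  [[0,0,0],[0,-0.076,0],0.0],
])

```text
t: 36.58
tool_pos: [0.6484, -0.1266, 0.0876]
tool_rot: [3.137, 0.116, -0.007]
contact_force: [-6.0, -4.3, -0.6]
opening: 0.0128
```

```bash
python3 - <<'E'
from h import *
im,C,o=shot('wrist'); save(im,'pics/w31.png'); print(o['tool_pos'],o['opening'],o['contact_force'],w2s(o['tool_pos']))
E
```

```text
[ 0.64840416 -0.12663159  0.08761264] 0.012834205986437683 [-5.98187971 -4.30593789 -0.6113436 ] [-0.01769645 -0.12096811  0.03761264]
```

View pics/w31.png

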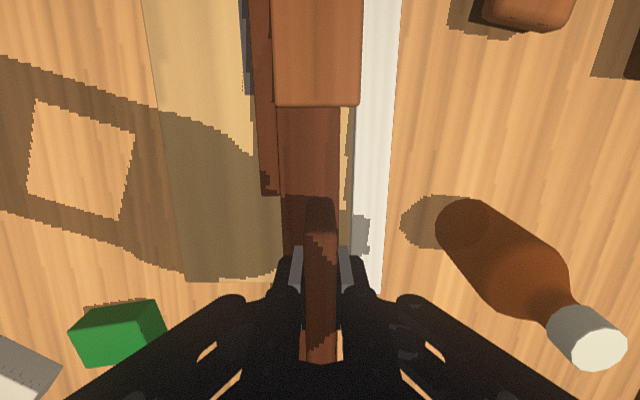

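Seated properly; continue 0.1 m.

Emit:
jog_arm([
  [[0,0,0],[0,-0.006,0],0.0],
  [[0,0,0],[0,-0.014,0],0.0],
  [[0,0,0],[0,-0.023,0],0.0],
  [[0,0,0],[0,-0.032,0],0.0],
  [[0,0,0],[0,-0.041,0],0.0],
  [[0,0,0],[0,-0.05,0],0.0],
  [[0,0,0],[0,-0.059,0],0.0],
  [[0,0,0],[0,-0.068,0],0.0],
  [[0,0,0],[0,-0.077,0],0.0],
  [[0,0,0],[0,-0.086,0],0.0],
  [[0,0,0],[0,-0.095,0],0.0],
  [[0,0,0],[0,-0.1,0],0.0],
])

```text
t: 37.63
tool_pos: [0.6411, -0.0262, 0.0875]
tool_rot: [3.137, 0.117, -0.007]
contact_force: [-5.3, -4.5, 0.0]
opening: 0.0129
```

Emit:
jog_arm([
  [[0,0,0],[0,0,0],0.0],
  [[0,0,0],[0,0,0],0.0],
])

```text
t: 37.8
tool_pos: [0.6411, -0.0255, 0.0872]
tool_rot: [-3.139, -0.117, 0.007]
contact_force: [-5.3, -1.1, -0.3]
opening: 0.0128
```

```bash
python3 - <<'E'
from h import *
im,C,o=shot('wrist'); save(im,'pics/w32.png'); print(o['tool_pos'],o['opening'],o['contact_force'],w2s(o['tool_pos']))
E
```

```text
[ 0.64108456 -0.02554194  0.08724953] 0.01276882362512354 [-5.26860482 -1.05491265 -0.28888397] [-0.01768121 -0.01961382  0.03724953]
```

View pics/w32.png

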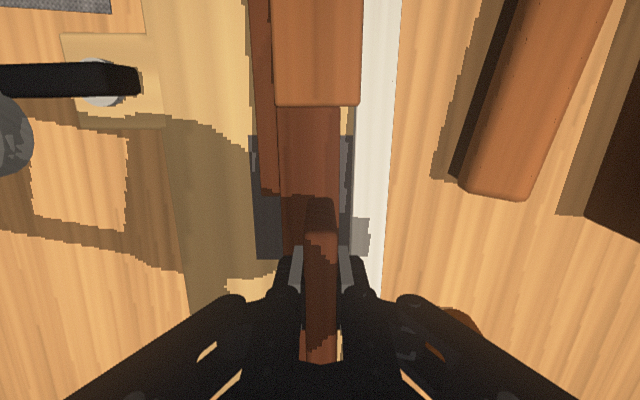

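Emit:
jog_arm([
  [[0,0,0],[-0.002,0,0],0.0],
  [[0,0,0],[-0.005,0,0],0.0],
  [[0,0,0],[-0.006,0.004,-0.001],0.0],
  [[0,0,0],[-0.008,0.008,-0.003],0.0],
  [[0,0,0],[-0.01,0.012,-0.02],0.0],
  [[0,0,0],[-0.01,0.012,-0.05],0.0],
  [[0,0,0],[-0.01,0.012,-0.08],0.0],
  [[0,0,0],[-0.03,-0.01,-0.1],0.0],
  [[0,0,0],[-0.05,-0.04,-0.1],0.0],
  [[0,0,0],[-0.075,-0.075,-0.1],0.0],
  [[0,0,0],[-0.1,-0.11,-0.1],0.0],
  [[0,0,0],[-0.12,-0.14,-0.1],0.0],
])

```text
t: 38.85
tool_pos: [0.5119, 0.1058, 0.189]
tool_rot: [-3.139, -0.112, -0.003]
contact_force: [0.5, 0.6, -0.1]
opening: 0.0131
```

```bash
python3 - <<'E'
from h import *
plan([.440,.243,.14],np.radians(1.5))
im,C,o=shot('wrist'); save(im,'pics/w33.png'); print(o['tool_pos'],o['opening'],o['contact_force'])
E
```

```text
turn [-0.03 -0.13  2.6 ] shift [-0.062  -0.142   0.0489] |turn|/7.16=0.4 |s|/.0417=3.9
turn [ 2.000e-01 -4.000e-02 -1.774e+02] shift [-0.062  -0.142   0.0489] |turn|/7.16=24.8 |s|/.0417=3.9
[0.51187302 0.10580846 0.18898866] 0.013128373647521495 [ 0.52340898  0.63176742 -0.11044361]
```

View pics/w33.png

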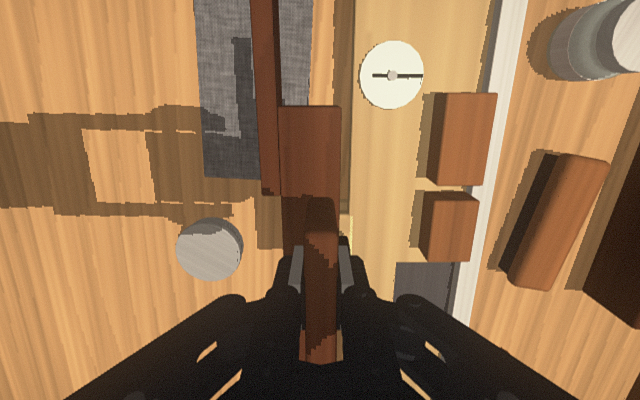

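Emit:
jog_arm([
  [[0,0,1],[-0.015,-0.03,0.01],0.0],
  [[0,0,2.5],[-0.03,-0.065,0.02],0.0],
  [[0,0,2.6],[-0.045,-0.1,0.03],0.0],
  [[0,0,2.6],[-0.06,-0.13,0.046],0.0],
  [[0,0,2.6],[-0.061,-0.14,0.07],0.0],
  [[0,0,2.6],[-0.061,-0.14,0.1],0.0],
  [[0,0,2.6],[-0.061,-0.14,0.125],0.0],
  [[0,0,2.6],[-0.061,-0.14,0.138],0.0],
  [[0,0,2.6],[-0.061,-0.14,0.144],0.0],
  [[0,0,2.6],[-0.061,-0.14,0.146],0.0],
  [[0,0,2.6],[-0.061,-0.14,0.147],0.0],
  [[0,0,2.6],[-0.061,-0.14,0.147],0.0],
])

```text
t: 39.9
tool_pos: [0.443, 0.2404, 0.0425]
tool_rot: [-3.14, -0.043, -0.004]
contact_force: [0.0, -0.7, -1.3]
opening: 0.0129
```

Emit:
jog_arm([
  [[0,0,0],[0,0,0.001],0.0],
  [[0,0,0],[0,0,0.002],0.0],
  [[0,0,0],[0,0,0.003],0.0],
  [[0,0,0],[0,0,0.003],0.0],
])

```text
t: 40.23
tool_pos: [0.4419, 0.2402, 0.0384]
tool_rot: [-3.141, -0.043, -0.001]
contact_force: [-0.2, -0.4, -1.6]
opening: 0.0131
```

Emit:
jog_arm([
  [[0,0,0],[0,0,0.001],0.0],
  [[0,0,0],[0,0,0.002],0.0],
  [[0,0,0],[0,0,0.002],0.0],
])

```text
t: 40.48
tool_pos: [0.4422, 0.2403, 0.0379]
tool_rot: [3.141, 0.044, -0.001]
contact_force: [-3.8, -2.6, 10.0]
opening: 0.0128
```

Emit:
jog_arm([
  [[0,0,0],[0,0,-0.002],0.03],
  [[0,0,0],[0,0,-0.002],0.06],
  [[0,0,0],[0,0,-0.002],0.06],
  [[0,0,0],[0,0,-0.002],0.06],
  [[0,0,0],[0,0,-0.03],0.06],
  [[0,0,0],[0,0,-0.07],0.06],
  [[0,0,0],[0,0,-0.11],0.07],
  [[0,0,0],[0,0,-0.15],0.07],
  [[0,0,0],[0,0.03,-0.18],0.07],
  [[0,0,0],[0,0.05,-0.2],0.07],
  [[0,0,0],[0,0.05,-0.2],0.07],
])

```text
t: 41.4
tool_pos: [0.4459, 0.1887, 0.2425]
tool_rot: [-3.14, -0.039, -0.016]
contact_force: [-0.5, -0.1, 0.0]
opening: 0.0699
```

```bash
python3 - <<'E'
from h import *
im,C,o=shot('top'); save(im,'pics/t34.png',(200,130,440,270),3.3)
im,C,o=shot('wrist'); save(im,'pics/w34.png'); print(o['tool_pos'],o['opening'])
import pickle; pickle.dump((C,o),open('w34.pkl','wb'))
E
```

```text
[0.44476658 0.18961331 0.23944067] 0.06993758885062137
```

View pics/t34.png

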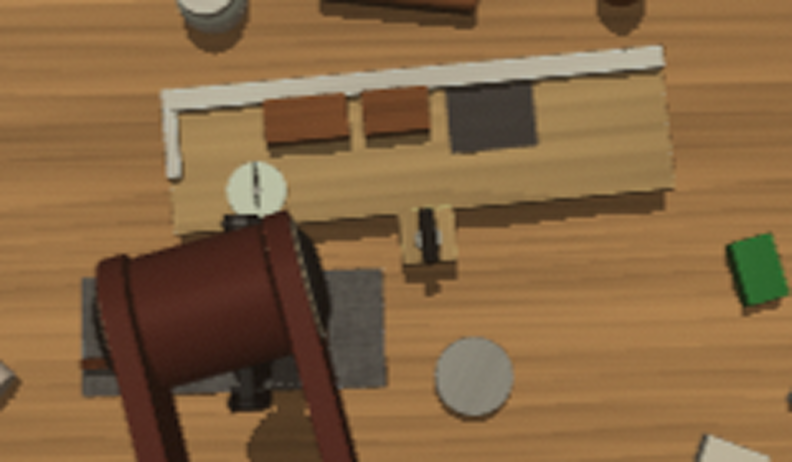

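View pics/w34.png

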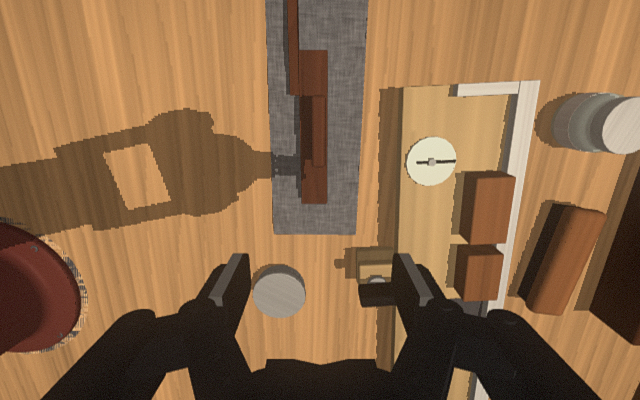

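Emit:
jog_arm([
  [[0,0,0],[0,0,0],0.07],
  [[0,0,0],[0,0,0],0.07],
  [[0,0,0],[0,0,0],0.07],
  [[0,0,0],[0,0,0],0.07],
])

```text
t: 41.83
tool_pos: [0.4424, 0.1906, 0.2346]
tool_rot: [3.141, 0.045, -0.004]
contact_force: [0.7, 0.2, -0.1]
opening: 0.0701
```

```bash
python3 - <<'E'
from h import *
import pickle; C,o=pickle.load(open('w34.pkl','rb')); T=cam('top'); g=lambda u,v:(200+u/3.3,130+v/3.3)
print('mid',[w2s(ray([g(*p)],T,.08)[0]).round(4) for p in [(264,101),(348,94),(350,135),(268,142)]])
print('short',[w2s(ray([g(*p)],T,.08)[0]).round(4) for p in [(362,93),(428,87),(430,128),(365,134)]])
b=ray([(301,50),(327,50),(327,203),(303,203)],C,.026); print('stick bar ctr',b.mean(0))
e=(b[0]+b[1]-b[2]-b[3]); print(np.degrees(np.arctan2(e[1],e[0])))
# needle angle relative strip x
n=ray([(455,161),(416,163)],C,.055); d=n[0]-n[1]; print('needle',np.degrees(np.arctan2(d[1],d[0]))-4.15)
im,C,o=shot('wrist'); save(im,'pics/w35.png',(390,130,530,310),3.3)
E
```

```text
mid [array([-0.0023,  0.2024,  0.03  ]), array([-0.0028,  0.1275,  0.03  ]), array([-0.0397,  0.129 ,  0.03  ]), array([-0.0393,  0.2018,  0.03  ])]
short [array([-0.003 ,  0.1151,  0.03  ]), array([-0.003 ,  0.0561,  0.03  ]), array([-0.0399,  0.0578,  0.03  ]), array([-0.04  ,  0.1157,  0.03  ])]
stick bar ctr [0.43857263 0.2317193  0.026     ]
91.48447037454027
needle 0.2136987839679252
```

View pics/w35.png

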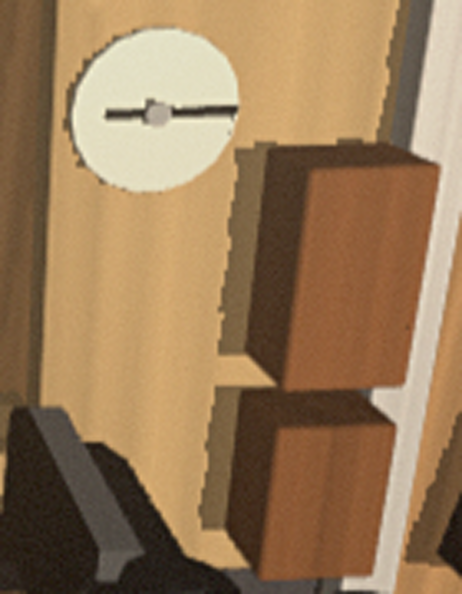

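All checks pass: the blocks are flat on the fence at y of about 0.165 and 0.086, the needle is on the index, and the stick is centred on the mat. Handing in.

```bash
python3 -c "
from station import job
print(job.finish_job())"
```

```text
the job is handed in; nothing more can be done
None
```

I turned the knob until the deck was level, then fed the two cedar blocks through with the push stick and handed the job in at about 42 s. Only the 75 mm and 60 mm blocks were on the bench; there was no long one. The hand-in reported no verdict.

- **Feeding:** each block was laid on the in-feed end, longest first. The stick's nose pushed it over the sandpaper, pressed against the fence at about 5 N, with no finger on it in any view I took.
- **Stick knocked:** it was moved a few centimetres before I first picked it up, so I located it again before gripping.

Last checks, from the top and wrist pictures:

- **Deck:** the needle is within about 0.2° of square to the fence (it turns 10 times the tilt), so the deck is level.
- **Blocks:** both lie flat and parallel against the fence, with their middles about 0.165 m and 0.086 m past the middle of the sandpaper.
- **Stick:** it lies flat on the mat, within about 5 mm of its centre and 1° of lengthwise, and the gripper is clear of everything.
- **Other things:** I saw none of them move. The stick's tail passed within an estimated centimetre of the carton, with no contact felt.

My position readings of the fence face disagreed by 1–2 mm between views, which is within the camera calibration. I used the contact force, not those readings, to judge when a block was against the fence. No check failed.

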